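# Fit the core rods and click up the tuner's selector

### The job

Get the aerial tuner ready for the rods that lie on the mat: first turn the big fluted knob fully anticlockwise to its stop, then, with the knob left there, slide every core rod on the mat through a ceramic coil former of the rack, one rod to a former, from the open side facing the mat, until the handle's shoulder meets the former. Then turn the knob clockwise from its stop by exactly three clicks for each rod you fitted, leaving it resting in that click. Do not knock over the glass valve.

Things in the scene. Friction and masses are not known exactly. Their poses are not given: they have to be found in the camera images.
- dial (a joint): Angle in rad of the fluted knob about its vertical axis: 0 is the anticlockwise stop, growing clockwise seen from above. 11 clicks 0.5236 rad (30 degrees) apart, at 0, 0.524, 1.047 ... 5.236 (clockwise stop); it springs to the nearest click when let go; about 0.2 N m takes it over a click. It starts some clicks above 0.
- dial_grip (a point): On the axis of the large black fluted knob (round, 56 mm diameter, 42 mm high, on a 76 mm skirt 6 mm thick), 28 mm above the skirt's top and 14 mm below the knob's top: the height to grip it, 124 mm above the desk. The panel around it carries nothing higher than 12 mm.
- tuner: The aerial tuner, a fixed dark steel case 220 mm (x) by 200 mm (y), 90 mm high, with a grey top panel; origin at the centre of its underside, knob axis at x = -20 mm. Eleven white dots ring the knob, one for each click; the white line on the knob points at the present one. The largest dot is the anticlockwise stop (0), the others follow clockwise.
- rack: Fixed wooden rack 75 mm (x) by 280 mm (y) with four yellow-buff ceramic coil formers wound with copper: level tubes 60 mm long along the rack's x, 44 mm outside, 18 mm bore, bore axis 85 mm above the desk, 70 mm apart along y. Origin at the centre of the rack's underside; x is the direction in which rods are pushed in, away from the mat.
- mouth1 (a point): Centre of the near end (the open side facing the mat) of coil former 1 of the rack, on its bore axis, at rack x = -30 mm, y = -105 mm, z = 85 mm; the bore runs from here 60 mm along the rack's x and is open at both ends.
- mouth2 (a point): Centre of the near end (the open side facing the mat) of coil former 2 of the rack, on its bore axis, at rack x = -30 mm, y = -35 mm, z = 85 mm; the bore runs from here 60 mm along the rack's x and is open at both ends.
- mouth3 (a point): Centre of the near end (the open side facing the mat) of coil former 3 of the rack, on its bore axis, at rack x = -30 mm, y = 35 mm, z = 85 mm; the bore runs from here 60 mm along the rack's x and is open at both ends.
- mouth4 (a point): Centre of the near end (the open side facing the mat) of coil former 4 of the rack, on its bore axis, at rack x = -30 mm, y = 105 mm, z = 85 mm; the bore runs from here 60 mm along the rack's x and is open at both ends.
- mat: Fixed grey felt mat 300 by 240 mm, 3 mm thick, on which the core rods lie side by side, tips roughly towards the rack; origin at the centre of its underside.
- core1: One of up to three like core rods (two or three are present), 180 mm, about 140 g: square black handle 70 mm long, 24 by 24 mm, then a grey round rod 12 mm thick, 110 mm long. Origin at the centre of the handle's underside, x along the rod from handle to tip, z up; the axis is 12 mm above the underside. Centre of mass on the axis about 7 mm from the handle's centre towards the tip.
- core1_shoulder (a point): On the axis of core1, at the end face of the square handle where the round rod begins (35 mm from the handle's centre).
- core1_tip (a point): On the axis of core1, at the free end of the round rod, 110 mm from the shoulder.
- core2: One of up to three like core rods (two or three are present), 180 mm, about 140 g: square black handle 70 mm long, 24 by 24 mm, then a grey round rod 12 mm thick, 110 mm long. Origin at the centre of the handle's underside, x along the rod from handle to tip, z up; the axis is 12 mm above the underside. Centre of mass on the axis about 7 mm from the handle's centre towards the tip.
- core2_shoulder (a point): On the axis of core2, at the end face of the square handle where the round rod begins (35 mm from the handle's centre).
- core2_tip (a point): On the axis of core2, at the free end of the round rod, 110 mm from the shoulder.
- core3: One of up to three like core rods (two or three are present), 180 mm, about 140 g: square black handle 70 mm long, 24 by 24 mm, then a grey round rod 12 mm thick, 110 mm long. Origin at the centre of the handle's underside, x along the rod from handle to tip, z up; the axis is 12 mm above the underside. Centre of mass on the axis about 7 mm from the handle's centre towards the tip.
- core3_shoulder (a point): On the axis of core3, at the end face of the square handle where the round rod begins (35 mm from the handle's centre).
- core3_tip (a point): On the axis of core3, at the free end of the round rod, 110 mm from the shoulder.
- valve: A glass radio valve standing upright on its black base, 46 mm across and 96 mm high, beyond the mat; origin at the centre of its underside. Not to be knocked over.
Not all that is in view belongs to the job. What is shaped like the core2 but brown or purple is not meant. What is shaped like the core3 but green is not meant.

How it is judged:
On the way, in this order (a step that is already met when the one before it is completed fails the run):
1. the knob is at its anticlockwise stop (value of joint dial below 0.15 rad), for 0.3 s.
2. every rod present is through a former up to its shoulder, with the knob still at its stop (value of joint dial below 0.15 rad and (distance between core1_shoulder and mouth1 below 0.015 m or distance between core1_shoulder and mouth2 below 0.015 m or distance between core1_shoulder and mouth3 below 0.015 m or distance between core1_shoulder and mouth4 below 0.015 m) and angle between the x axis of each of core1, core2, core3 and the x axis of rack, either way round below 0.2 rad and linear speed of each of core1, core2, core3 below 0.03 m/s and (distance between core2_shoulder and mouth1 below 0.015 m or distance between core2_shoulder and mouth2 below 0.015 m or distance between core2_shoulder and mouth3 below 0.015 m or distance between core2_shoulder and mouth4 below 0.015 m) and (distance between core3_shoulder and mouth1 below 0.015 m or distance between core3_shoulder and mouth2 below 0.015 m or distance between core3_shoulder and mouth3 below 0.015 m or distance between core3_shoulder and mouth4 below 0.015 m)), for 0.3 s.
3. the knob rests three clicks per rod above its stop (((height (world z) of core1 below -5 m and value of joint dial above -100 rad) or (height (world z) of core2 below -5 m and value of joint dial above -100 rad) or (height (world z) of core3 below -5 m and value of joint dial above -100 rad) or value of joint dial between 4.5624 and 4.8624 rad) and (not (height (world z) of core1 below -5 m and value of joint dial above -100 rad) or value of joint dial between 2.9916 and 3.2916 rad) and (not (height (world z) of core2 below -5 m and value of joint dial above -100 rad) or value of joint dial between 2.9916 and 3.2916 rad) and (not (height (world z) of core3 below -5 m and value of joint dial above -100 rad) or value of joint dial between 2.9916 and 3.2916 rad)), for 0.3 s.
At the end, for the whole second after the job is handed in: Every rod present sits in a former with its shoulder within 15 mm of the centre of the former's near end, in line with the rack's x within 0.2 rad and at rest; the knob rests within 0.15 rad of click 6 if two rods are present or click 9 if three are; the valve stands upright (all of step 3 and (distance between core1_shoulder and mouth1 below 0.015 m or distance between core1_shoulder and mouth2 below 0.015 m or distance between core1_shoulder and mouth3 below 0.015 m or distance between core1_shoulder and mouth4 below 0.015 m) and angle between the x axis of each of core1, core2, core3 and the x axis of rack, either way round below 0.2 rad and linear speed of each of core1, core2, core3 below 0.03 m/s and (distance between core2_shoulder and mouth1 below 0.015 m or distance between core2_shoulder and mouth2 below 0.015 m or distance between core2_shoulder and mouth3 below 0.015 m or distance between core2_shoulder and mouth4 below 0.015 m) and (distance between core3_shoulder and mouth1 below 0.015 m or distance between core3_shoulder and mouth2 below 0.015 m or distance between core3_shoulder and mouth3 below 0.015 m or distance between core3_shoulder and mouth4 below 0.015 m) and velocity of joint dial below 0.05 rad/s and angle between valve's own z axis and vertical below 0.3 rad); the robot touches nothing.
It fails at once if the glass valve is knocked over (angle between valve's own z axis and vertical above 0.6 rad).
Of core1, core2, core3 only 2 to 3 are there at a start; the rules pass over those that are not, and their reading is None.
At some moment in a run one of core1, core2, core3 may be knocked a few centimetres aside while the robot is not near it.
Once in a run the grip may slacken for a moment while it holds something.
It also fails if it takes over 210 s, if anything falls off the work surface, if the arm or the gripper's body presses on something with over 40 N, if the wrist force passes 120 N, or if a joint passes its speed limit or range.

### The arm

A 6-joint arm with a two-finger parallel gripper is mounted at the origin on the work surface. World frame = base frame: x ahead of the robot, y to its left, z up, the work surface at z = 0. Lengths are in m, angles in rad, forces in N, time in s.
With the tool pointing down it reaches from about 0.25 to 0.775 m from the base axis. Payload 4 kg.
Tool frame: the origin (TCP) lies between the finger pads; the fingertips stand 14 mm ahead of it and the grasp point (between the pads) lies 5 mm behind it (nose_length is the distance from the TCP to the fingertips, in m); z points along the fingers, y is the line along which they close (so a half turn about z gives the same grasp; the last joint's range is limited). The gripper opens to 94 mm and grips with 3 to 60 N. Pads are 16 mm wide; open, the fingers measure 119 mm over their backs; the gripper's body (75 mm by 177 mm) begins 78 mm behind the grasp point.
Start: joints at [-1.247, 0.087, 1.371, -0, 1.684, -0.103], TCP at [0.228, -0.501, 0.22] pointing down, gripper open.
Joint ranges: [-3.1, 3.1], [-0.76, 2.03], [0.27, 2.55], [-1.08, 4.22], [0.17, 2.65], [-2.57, 2.57]. Speed limits (rad/s): [2.79, 2.79, 3.14, 3.14, 3.14, 3.14].

### API

Orientations are given as [roll, pitch, yaw] about the fixed x, y, z axes, in that order (R = Rz(yaw) Ry(pitch) Rx(roll)).
In Python, from bench import * gives the robot as it stands.
- The arm moves only by the tool move_arm, never from a script. Its argument "steps" is one flat list of numbers, 7 for each row, row after row: the turn, a rotation vector about the world's x, y, z in rad, then the shift along the world's x, y, z in m, then the opening, from 0 (shut) to 1 (fully open). A call has 1 to 12 rows; each row is the pose to reach, as a shift and turn from the pose commanded when the call began; what a row does not reach only later rows make up. A row lasts 1/10 s, in which the tool goes at most 50 mm and 8.59 degrees, less where a joint would pass 70% of its speed; a pose out of reach is approached as far as the arm can. A call with a gripper value outside its range is refused whole. The fingers move at their own pace and stop on an object; the grip force is fixed at half the most. Time passes only in rows, so rows that repeat a pose let the fingers close. It gives the time, the measured TCP pose, the force, the opening and the grip force at its end, in the units of the state.
- get_obs(): the state, without advancing time (a new reading comes with each control period).
- snapshot(name): name is "scene" or "top" or "wrist"; returns (picture, depth): 420x560x3 uint8, red, green, blue; 420x560 float32, m along the optical axis (not along the pixel's ray), 0 where there is no reading.
- camera_model(name): a dict with "fx", "fy", "cx", "cy" (pixels), "k1" (the pictures are not rectified: a ray, as slopes to the right and down, at radius r is drawn at 1 + k1 r^2 times it, then the intrinsics apply), "rvec" (rotation vector, rad) and "tvec" (3), from world to camera coordinates, as OpenCV has them. Camera axes: x right, y down, z forward; pixel columns grow to the right and rows downward; lengths in m; the calibration is good to about 2 mm. A picture is of the moment at which its call begins: read the wrist's pose just before it. camera_model takes no time and is no camera call; for the wrist camera it gives the pose at the moment of the call.
- close_job(): hands the job in; it is judged then, once.
Trained networks look in the newest picture that a camera, given by its name, has taken for a name from the list of things; names that differ only in an ending like _2 or _b are one class to them, and where a whole thing is asked for, a point or a joint stands for the part that bears it (a point fixed in the world has none). Each returns a list of dicts, best first, with "score" (0 to 1); they miss things now and then, are a little off and sometimes report something else, mostly with a low value. They report only what shows in the picture. A call takes as long as a camera call. They do not tell look-alikes from the thing itself.
- silhouettes(camera, target): "pixels" (420x560 bool, what is visible of it) and "uv" ([column, row] in pixels, amid what is visible of it).
- spot_point(camera, target): "uv" ([column, row] in pixels: a listed point, or the origin of a listed thing).
The state is a dict: "time": time; "joint_positions": joint angles; "qvel": joint speeds; "joint_torque": joint torques, N m; "tool_pos": TCP position; "ee_rot": TCP orientation; "wrist_force": force on the tool from outside, world axes, zero at the start; "wrist_torque": the same for the moment, N m; "width": finger opening in m; "finger_force": force on a finger pad.
Only numpy, scipy, OpenCV 4.12 (cv2) and the standard library are available. Lean on these libraries where they do the work, as an engineer would, in place of code of your own. Each camera call takes 0.05 s, during which the arm holds its last target. There are 200 camera calls.

## Working session

There is one attempt and no reset: what is moved stays moved. The work goes in short steps, Python scripts to look and compute and a tool call to move; the robot and the scene stay as the last step left them, time stands still between calls to the robot, and variables do not carry over. Pictures are saved under pics/ and viewed, at most 14 in all, crops included, and the job is handed in when it is done.

Besides the shell and the picture viewer there is one more tool, called after "Emit:" as name(argument=value, ...) on one line, values as JSON. move_arm: Moves the arm, as the interface text tells. Its arguments: {"type":"object","properties":{"steps":{"type":"array"}},"required":["steps"]}

```bash
mkdir -p pics; cat > h.py <<'E'
from bench import *
import numpy as np, cv2
def snap(n,f=None):
    p,d=snapshot(n)
    if f: cv2.imwrite('pics/'+f,p[:,:,::-1])
    return p,d
def world(n,uv,d,m=None):
    """pixels uv (N,2) and depth (N,) -> world (N,3)"""
    m=m or camera_model(n)
    K=np.array([[m['fx'],0,m['cx']],[0,m['fy'],m['cy']],[0,0,1.]])
    uv=np.atleast_2d(np.float64(uv))
    q=cv2.undistortPoints(uv[:,None],K,np.array([m['k1'],0,0,0.]))[:,0]
    R=cv2.Rodrigues(np.float64(m['rvec']))[0]
    d=np.atleast_1d(d)[:,None]
    return (np.c_[q,np.ones(len(q))]*d-np.float64(m['tvec']))@R
def onplane(n,uv,z,m=None):
    a=world(n,uv,[0.]*len(np.atleast_2d(uv)),m);b=world(n,uv,[1.]*len(np.atleast_2d(uv)),m)
    t=(z-a[:,2])/(b[:,2]-a[:,2]);return a+(b-a)*t[:,None]
def cloud(n,d):
    v,u=np.nonzero(d>0);return world(n,np.c_[u,v],d[v,u]),u,v
E
python3 - <<'E'
from h import *
np.set_printoptions(precision=4,suppress=True)
print(get_obs())
for c in ['scene','top']:
    p,d=snap(c,c+'0.png')
    print(c,camera_model(c))
    for t in ['tuner','dial','rack','mat','core1','valve']:
        for r in silhouettes(c,t):
            m=r['pixels']&(d>0); v,u=np.nonzero(m)
            w=world(c,np.c_[u,v],d[v,u]); print(t,round(r['score'],2),np.round(r['uv']),m.sum(),np.median(w,0),w.min(0),w.max(0))
E
```

```text
{'time': 0.0, 'joint_positions': array([-1.2471,  0.0879,  1.3723,  0.    ,  1.6836, -0.1031]), 'qvel': array([-0.0022, -0.0003,  0.0004, -0.0007, -0.0014, -0.0007]), 'joint_torque': array([  0.0001, -34.0184, -30.2426,   0.0717,   0.0331,  -0.0002]), 'tool_pos': array([ 0.2275, -0.5002,  0.2183]), 'ee_rot': array([-3.1394, -0.0002,  0.4268]), 'wrist_force': array([-0.8036, -0.2051, -0.4704]), 'wrist_torque': array([0.0394, 0.0183, 0.0155]), 'finger_force': 0.0, 'width': 0.09409518976053448}
scene {'fx': 421.86156035746825, 'fy': 421.86156035746825, 'cx': 273.3278354492641, 'cy': 211.00213471749603, 'k1': -0.11822158548550366, 'rvec': array([ 1.8109,  1.4118, -0.7185]), 'tvec': array([-0.0806, -0.1968,  1.7752])}
tuner 0.87 [196. 242.] 4484 [ 0.5669 -0.2944  0.0897] [ 0.2526 -0.4079 -0.0053] [ 0.618  -0.1745  0.1423]
dial 0.71 [276. 226.] 213 [ 0.4488 -0.0166  0.02  ] [ 0.4062 -0.0659 -0.0032] [0.4649 0.1008 0.0307]
dial 0.66 [191. 220.] 513 [ 0.4957 -0.295   0.1167] [ 0.2486 -0.3327 -0.0039] [ 0.5171 -0.2549  0.1423]
rack 0.63 [387. 218.] 2177 [0.5729 0.3241 0.0664] [ 0.3404  0.298 
[... 1666 characters left out ...]
 ]
rack 0.44 [273. 195.] 350 [0.5445 0.0003 0.0223] [ 0.5094 -0.0524 -0.0038] [0.5783 0.1164 0.0348]
mat 0.91 [258. 197.] 5976 [0.5479 0.0385 0.0027] [ 0.3813 -0.1102 -0.0092] [0.7192 0.1743 0.0316]
mat 0.44 [270. 195.] 325 [0.5438 0.0063 0.0227] [ 0.5094 -0.0524 -0.0031] [0.5747 0.1164 0.0348]
core1 0.8 [426. 287.] 346 [ 0.2657 -0.4827  0.0199] [ 0.2135 -0.538  -0.0057] [ 0.3792 -0.4513  0.0326]
core1 0.6 [267. 164.] 352 [0.6541 0.0085 0.0221] [ 0.6223 -0.0474 -0.006 ] [0.6877 0.1267 0.0341]
core1 0.53 [274. 196.] 235 [0.5452 0.     0.0246] [ 0.5124 -0.049   0.0094] [0.5706 0.1153 0.0348]
core1 0.4 [368. 215.] 510 [ 0.4729 -0.2875  0.135 ] [ 0.4398 -0.3303  0.0884] [ 0.5149 -0.2562  0.1469]
```

```bash
python3 - <<'E'
import cv2
t=cv2.imread('pics/top0.png'); s=cv2.imread('pics/scene0.png')
cv2.imwrite('pics/topc.png',cv2.resize(t[100:340,120:460],None,fx=2.3,fy=2.3,interpolation=2)[:600,:800])
E
```

```text
(no output)
```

View pics/topc.png

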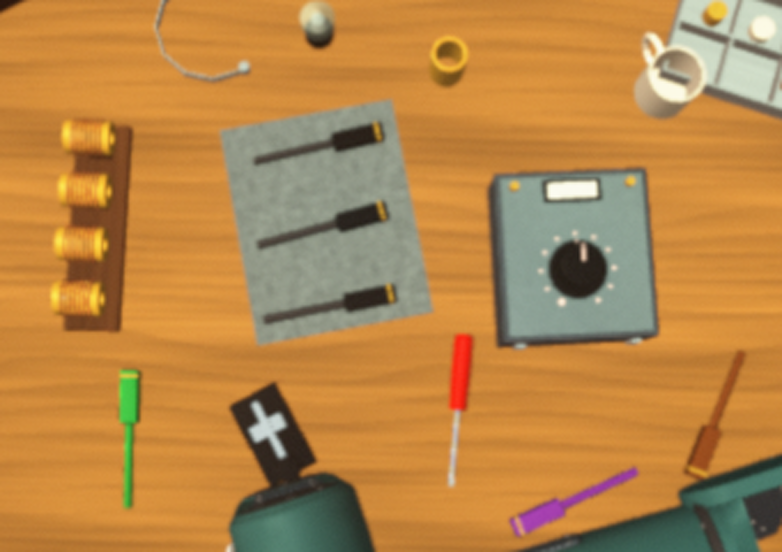

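View pics/scene0.png

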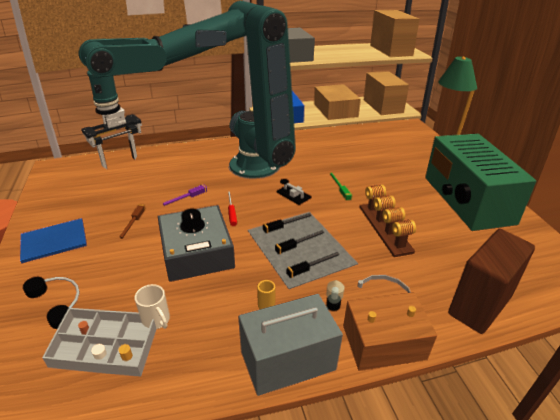

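The top view shows three rods on the mat with black handles and yellow butts, at crop (360,135), (360,217) and (370,297). Their tips point left towards the rack. The knob is at (578,268), its line points up and slightly right, and the largest dot is at (562,301). The brown, purple and green items are decoys. Next I'll measure the knob and the rack.

```bash
cat > dial.py <<'E'
from h import *
def dial(n='top',f=None,c0=(0.475,-0.29)):
    m=camera_model(n); p,d=snap(n,f)
    P,u,v=cloud(n,d)
    k=(P[:,2]>.128)&(P[:,2]<.15)&(np.hypot(P[:,0]-c0[0],P[:,1]-c0[1])<.045)
    msk=np.zeros(d.shape,np.uint8); msk[v[k],u[k]]=1
    # exclude gripper etc. by colour: white pixels on knob top
    A=P[k]; (cx,cy),r=cv2.minEnclosingCircle(np.float32(A[:,:2]))
    c=A[:,:2].mean(0)
    V,U=np.nonzero(p.min(2)>=0); uv=np.c_[U,V]
    T=onplane(n,uv,.138,m); B=onplane(n,uv,.0905,m); w=p[V,U].astype(float).min(1)
    sel=np.hypot(*(T[:,:2]-c).T)<.027; s=sel&(w>110)
    l=np.average(T[s,:2],axis=0,weights=w[s]-109)-c if s.any() else np.zeros(2)
    rr=np.hypot(*(B[:,:2]-c).T); q=(rr>.040)&(rr<.062)
    im=np.zeros(d.shape,np.uint8); im[V[q],U[q]]=(w[q]>165)
    n_,lab,st,ce=cv2.connectedComponentsWithStats(im)
    dots=[(st[i,4],)+tuple(onplane(n,[ce[i]],.0905,m)[0][:2]) for i in range(1,n_)]
    return c,(cx,cy,r),l,np.degrees(np.arctan2(l[1],l[0])),sorted(dots,reverse=True)
if __name__=='__main__':
    np.set_printoptions(precision=4,suppress=True)
    c,e,l,a,D=dial(); print(c,e,l,a)
    for t in D: print(t[0],np.round(t[1:],4),np.degrees(np.arctan2(t[2]-c[1],t[1]-c[0])).round(1))
E
python3 dial.py; python3 - <<'E'
from h import *
np.set_printoptions(precision=4,suppress=True)
for n in ['top','scene']:
    p,d=snap(n); P,u,v=cloud(n,d); hsv=cv2.cvtColor(p,cv2.COLOR_RGB2HSV)[v,u]
    # formers: high points around the rack
    k=(P[:,2]>.088)&(P[:,2]<.125)&(P[:,0]>.36)&(P[:,0]<.72)&(P[:,1]>.27)&(P[:,1]<.42)
    A=P[k][:,:2]; _,lab,C=cv2.kmeans(np.float32(A[:,:1]),4,None,(3,50,1e-5),5,2)
    for i in range(4):
        B=A[lab[:,0]==i]; print(n,'former',B.mean(0),len(B),np.percentile(B,[2,98],axis=0).ravel())
    m=(P[:,2]>.012)&(P[:,2]<.04)&(P[:,0]>.38)&(P[:,0]<.75)&(P[:,1]>-.12)&(P[:,1]<.19)&(hsv[:,2]<95)
    A=P[m]; im=np.zeros(d.shape,np.uint8); im[v[m],u[m]]=1
    N,L,st,_=cv2.connectedComponentsWithStats(im)
    for i in range(1,N):
        if st[i,4]>80:
            B=P[(L[v,u]==i)]; vx,vy,x0,y0=cv2.fitLine(np.float32(B[:,:2]),2,0,.001,.001).ravel()
            t=(B[:,:2]-[x0,y0])@[vx,vy]; print(n,'rod',st[i,4],(x0,y0),'yaw',np.degrees(np.arctan2(vy,vx)),np.percentile(t,[1,99]),np.percentile(B[:,2],[50,90]))
E
```

```text
[ 0.4768 -0.2932] (0.4771883189678192, -0.2932537794113159, 0.029739869758486748) [ 0.014  -0.0011] -4.535172842219223
11 [ 0.4349 -0.2742] 155.6
6 [ 0.4801 -0.3419] -86.2
6 [ 0.4383 -0.3209] -144.3
5 [ 0.4563 -0.3373] -115.0
4 [ 0.5253 -0.2919] 1.5
4 [ 0.5198 -0.3156] -27.6
4 [ 0.5159 -0.2682] 32.7
4 [ 0.5045 -0.3348] -56.4
4 [ 0.4977 -0.2534] 62.3
4 [ 0.4739 -0.2474] 93.7
4 [ 0.4505 -0.2562] 125.5
top former [0.4279 0.3382] 323 [0.4082 0.3096 0.4491 0.3685]
top former [0.5679 0.3367] 314 [0.5481 0.3077 0.5902 0.3674]
top former [0.6358 0.3365] 280 [0.6187 0.3075 0.6566 0.366 ]
top former [0.4979 0.3373] 309 [0.4782 0.3086 0.5202 0.3664]
top rod 245 (np.float32(0.65199983), np.float32(0.02585127)) yaw -75.839005 [-0.1001  0.0593] [0.0233 0.0297]
top rod 250 (np.float32(0.5407538), np.float32(0.02092044)) yaw -73.28244 [-0.0977  0.062 ] [0.0235 0.0292]
top rod 247 (np.float32(0.43407375), np.float32(0.009124766)) yaw -77.06358 [-0.0977  0.0621] [0.0238 0.0292]
scene former [0.6489 0.3326] 222 [0.627  0.3061 0.6631 0.3639]
scene former [0.4406 0.335 ] 163 [0.4177 0.3075 0.4553 0.3676]
scene former [0.5107 0.3352] 176 [0.4891 0.3073 0.525  0.3679]
scene former [0.5804 0.3327] 180 [0.5589 0.3074 0.5939 0.3631]
scene rod 177 (np.float32(0.44144273), np.float32(0.0069649466)) yaw -75.79617 [-0.1007  0.0603] [0.0201 0.0259]
scene rod 228 (np.float32(0.5479922), np.float32(0.020238144)) yaw -72.20518 [-0.1013  0.0624] [0.0216 0.0284]
scene rod 267 (np.float32(0.6582688), np.float32(0.028782744)) yaw -74.53732 [-0.1008  0.0637] [0.0215 0.0279]
```

Emit:
move_arm(steps=[0, 0, 0, 0.036, 0.03, 0, 1, 0, 0, 0, 0.071, 0.059, 0, 1, 0, 0, 0, 0.107, 0.088, 0, 1, 0, 0, 0, 0.142, 0.118, 0, 1, 0, 0, 0, 0.178, 0.147, 0, 1, 0, 0, 0, 0.214, 0.176, 0, 1, 0, 0, 0, 0.249, 0.206, 0, 1, 0, 0, 0, 0.249, 0.206, 0, 1, 0, 0, 0, 0.249, 0.206, -0.04, 1, 0, 0, 0, 0.249, 0.206, -0.04, 1])

```text
time: 1.85
tool_pos: [0.4737, -0.2928, 0.1736]
ee_rot: [-3.132, 0.006, 0.427]
wrist_force: [-0.6, 0.2, -1.0]
width: 0.0936
finger_force: 0.0
```

```bash
python3 - <<'E'
from h import *
o=get_obs();print(o['tool_pos'],o['ee_rot'],o['joint_positions'])
p,d=snap('wrist','w1.png');print(camera_model('wrist'))
E
```

```text
[ 0.47368037 -0.29276365  0.17364184] [-3.13167145  0.00602165  0.42716402] [-6.55012192e-01  1.24324425e-01  1.42088539e+00 -6.60150763e-04
  1.60796963e+00  4.88629278e-01]
{'fx': 293.85416421490964, 'fy': 293.85416421490964, 'cx': 275.11252839040253, 'cy': 207.43530772784823, 'k1': -0.051679843658239175, 'rvec': array([-2.43581937,  1.56771827,  0.23225215]), 'tvec': array([-0.46201668,  0.27903725,  0.44105312])}
```

View pics/w1.png

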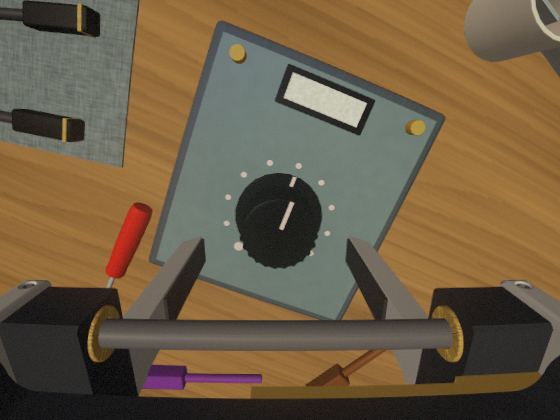

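The wrist view shows the knob's line pointing at the dot at (298,166), which is the fifth clockwise from the large dot at (238,246). So the knob is at click 5. I'll re-measure the knob centre from this camera.

```bash
python3 - <<'E'
from dial import *
c,e,l,a,D=dial('wrist',c0=(.477,-.2945)); print(c,e,l,a)
for t in D: print(t[0],np.round(t[1:],4),np.degrees(np.arctan2(t[2]-c[1],t[1]-c[0])).round(1))
b=[t[1:] for t in D if t[0]>3]; print(np.mean(b,0), cv2.fitEllipse(np.float32(b)) if len(b)>4 else 0)
o=get_obs();print(o['tool_pos'],o['ee_rot'])
E
```

```text
[ 0.47957395 -0.29347265] (0.47690314054489136, -0.294402539730072, 0.029870202764868736) [0.01177767 0.00093427] 4.5355274018029785
17 [ 0.5222 -0.2906] 3.8
16 [ 0.5144 -0.2675] 36.8
16 [ 0.4961 -0.251 ] 68.7
15 [ 0.5175 -0.3145] -29.0
12 [ 0.4723 -0.2463] 98.7
11 [ 0.5014 -0.3328] -61.0
4 [ 0.449  -0.2544] 128.0
4 [ 0.4346 -0.2712] 153.6
3 [ 0.4776 -0.3414] -92.4
3 [ 0.4308 -0.2711] 155.3
2 [ 0.431  -0.2744] 158.5
1 [ 0.4789 -0.3397] -90.8
1 [ 0.4337 -0.2693] 152.2
[ 0.48843732 -0.27853891] ((0.4758186340332031, -0.29323190450668335), (0.09278493374586105, 0.09433291107416153), 18.902555465698242)
[ 0.47560522 -0.29484048  0.17880981] [-3.13934488e+00  1.57225170e-03  4.25921266e-01]
```

Emit:
move_arm(steps=[0, 0, 0, 0.001, 0.001, -0.03, 1, 0, 0, 0, 0.001, 0.001, -0.06, 1, 0, 0, 0, 0.001, 0.001, -0.06, 1, 0, 0, 0, 0.001, 0.001, -0.06, 0, 0, 0, 0, 0.001, 0.001, -0.06, 0, 0, 0, 0, 0.001, 0.001, -0.06, 0, 0, 0, 0, 0.001, 0.001, -0.06, 0, 0, 0, 0, 0.001, 0.001, -0.06, 0])

```text
time: 2.75
tool_pos: [0.478, -0.2937, 0.1204]
ee_rot: [3.141, -0.001, 0.427]
wrist_force: [-2.8, 6.9, 5.1]
width: 0.0576
finger_force: 3.7
```

Emit:
move_arm(steps=[0, 0, 0.14, 0, 0, 0, 0, 0, 0, 0.28, 0, 0, 0, 0, 0, 0, 0.42, 0, 0, 0, 0, 0, 0, 0.56, 0, 0, 0, 0, 0, 0, 0.7, 0, 0, 0, 0, 0, 0, 0.84, 0, 0, 0, 0, 0, 0, 0.98, 0, 0, 0, 0, 0, 0, 1.12, 0, 0, 0, 0, 0, 0, 1.26, 0, 0, 0, 0, 0, 0, 1.4, 0, 0, 0, 0, 0, 0, 1.4, 0, 0, 0, 0])

```text
time: 3.85
tool_pos: [0.4759, -0.2919, 0.1203]
ee_rot: [-3.139, -0.005, 1.83]
wrist_force: [-6.9, 5.4, 6.5]
width: 0.0557
finger_force: 30.0
```

Emit:
move_arm(steps=[0, 0, 0.14, 0, 0, 0, 0, 0, 0, 0.28, 0, 0, 0, 0, 0, 0, 0.42, 0, 0, 0, 0, 0, 0, 0.56, 0, 0, 0, 0, 0, 0, 0.7, 0, 0, 0, 0, 0, 0, 0.84, 0, 0, 0, 0, 0, 0, 0.98, 0, 0, 0, 0, 0, 0, 1.12, 0, 0, 0, 0, 0, 0, 1.24, 0, 0, 0, 0, 0, 0, 1.32, 0, 0, 0, 0, 0, 0, 1.32, 0, 0, 0, 0])

```text
time: 4.95
tool_pos: [0.476, -0.2936, 0.1204]
ee_rot: [3.141, -0.003, -3.138]
wrist_force: [-5.6, 1.6, 5.6]
width: 0.0557
finger_force: 30.0
```

```bash
python3 -c "
from h import *
o=get_obs();print(o['wrist_torque'],o['ee_rot'],o['joint_positions'])"
```

```text
[ 0.45892359  0.81922661 -0.49563445] [ 3.14073395e+00 -3.05409772e-03 -3.13793866e+00] [-6.53233690e-01  1.49910696e-01  1.49930181e+00 -1.18837911e-03
  1.49532310e+00 -2.22759135e+00]
```

Emit:
move_arm(steps=[0, 0, 0, 0, 0, 0, 1, 0, 0, 0, 0, 0, 0, 1, 0, 0, 0, 0, 0, 0, 1, 0, 0, 0, 0, 0, 0, 1, 0, 0, 0, 0, 0, 0.04, 1, 0, 0, 0, 0, 0, 0.085, 1, 0, 0, -0.14, 0, 0.0, 0.1, 1, 0, 0, -0.28, 0, 0, 0.1, 1, 0, 0, -0.42, 0, 0, 0.1, 1, 0, 0, -0.56, 0, 0, 0.1, 1, 0, 0, -0.56, 0, 0, 0.1, 1])

```text
time: 6.05
tool_pos: [0.4778, -0.2936, 0.2194]
ee_rot: [3.141, 0.0, 2.587]
wrist_force: [-0.9, -0.7, -0.2]
width: 0.0938
finger_force: 0.0
```

```bash
python3 - <<'E'
from dial import *
o=get_obs();print(o['tool_pos'],o['ee_rot'])
p,d=snap('wrist','w2.png')
E
```

```text
[ 0.47779227 -0.29363377  0.21938686] [3.14148337e+00 6.00821344e-07 2.58720846e+00]
```

View pics/w2.png

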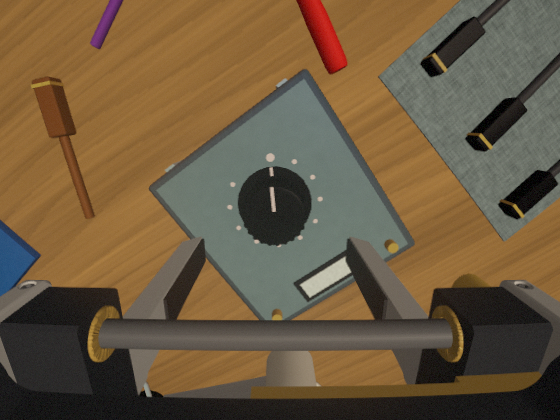

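The line now points at the large dot at (270,157), so the knob is at its stop. Next, the rods.

Emit:
move_arm(steps=[0, 0, -0.14, 0.01, 0.04, 0.01, 1, 0, 0, -0.28, 0.02, 0.08, 0.02, 1, 0, 0, -0.42, 0.04, 0.13, 0.03, 1, 0, 0, -0.56, 0.05, 0.17, 0.03, 1, 0, 0, -0.7, 0.06, 0.21, 0.03, 1, 0, 0, -0.77, 0.07, 0.24, 0.03, 1, 0, 0, -0.77, 0.07, 0.24, 0.03, 1, 0, 0, -0.77, 0.07, 0.24, 0.03, 1, 0, 0, -0.77, 0.07, 0.24, 0.03, 1])

```text
time: 7.0
tool_pos: [0.5475, -0.0546, 0.2494]
ee_rot: [-3.141, 0.0, 1.817]
wrist_force: [-0.1, -0.8, 0.2]
width: 0.0941
finger_force: 0.0
```

```bash
cat > rods.py <<'E'
from h import *
def rods(n='wrist',f=None):
    m=camera_model(n); p,d=snap(n,f); P,u,v=cloud(n,d); out=[]
    V=p.max(2)[v,u]; g=(P[:,0]>.36)&(P[:,0]<.75)&(P[:,1]>-.15)&(P[:,1]<.2)
    k=g&(P[:,2]>.0105)&(P[:,2]<.045)
    im=np.zeros(d.shape,np.uint8); im[v[k],u[k]]=1
    N,L,st,_=cv2.connectedComponentsWithStats(im)
    for i in range(1,N):
        if st[i,4]<150: continue
        B=P[L[v,u]==i]; h=B[B[:,2]>.0245]  # handle top face
        if len(h)<40: continue
        (cx,cy),(a,b),_=r=cv2.minAreaRect(np.float32(h[:,:2]))
        vx,vy,x0,y0=cv2.fitLine(np.float32(B[:,:2]),4,0,.001,.001).ravel()
        if vy<0: vx,vy=-vx,-vy
        t=(B[:,:2]-[x0,y0])@[vx,vy]; q=np.percentile(t,[.5,99.5])
        # axis from high ridge points along the rod
        e=np.array([x0,y0]); dr=np.array([vx,vy])
        out.append(dict(n=len(B),rect=((cx,cy),(a,b)),mean=h[:,:2].mean(0),yaw=np.arctan2(vy,vx),butt=e+dr*q[0],tip=e+dr*q[1],ctr=e+dr*(q[0]+.035),L=q[1]-q[0],z=np.median(h[:,2])))
    return sorted(out,key=lambda r:r['ctr'][0])
if __name__=='__main__':
    import sys; np.set_printoptions(precision=4,suppress=True)
    for n in sys.argv[1:]:
        for r in rods(n): print(n,{k:np.round(v,4) if k!='rect' else v for k,v in r.items()})
E
python3 rods.py wrist top; python3 - <<'E'
from h import *
np.set_printoptions(precision=4,suppress=True)
o=get_obs();print(o['tool_pos'],o['ee_rot'],o['joint_positions'])
p,d=snap('wrist','w3.png')
p,d=snap('top');P,u,v=cloud('top',d)
k=(P[:,0]>.7)&(P[:,0]<.9)&(P[:,1]<.12)&(P[:,1]>-.05)&(P[:,2]>.05);print('valve',np.percentile(P[k],[3,50,97],axis=0))
E
```

```text
wrist {'n': np.int64(263), 'rect': ((0.3767942488193512, -0.14756657183170319), (0.00594375841319561, 0.03341817855834961)), 'mean': array([ 0.3732, -0.148 ]), 'yaw': np.float32(3.0846), 'butt': array([ 0.3974, -0.1456]), 'tip': array([ 0.3603, -0.1435]), 'ctr': array([ 0.3625, -0.1436]), 'L': np.float64(0.0372), 'z': np.float64(0.0254)}
wrist {'n': np.int64(1963), 'rect': ((0.4424852132797241, -0.029871590435504913), (0.02475627325475216, 0.06887064129114151)), 'mean': array([ 0.4428, -0.0285]), 'yaw': np.float32(1.7977), 'butt': array([ 0.4515, -0.0614]), 'tip': array([0.4117, 0.1111]), 'ctr': array([ 0.4436, -0.0273]), 'L': np.float64(0.177), 'z': np.float64(0.0277)}
wrist {'n': np.int64(1786), 'rect': ((0.5525805950164795, -0.015948660671710968), (0.0242400374263525, 0.06998130679130554)), 'mean': array([ 0.5521, -0.015 ]), 'yaw': np.float32(1.8607), 'butt': array([ 0.5622, -0.0488]), 'tip': array([0.5115, 0.1208]), 'ctr': array([ 0.5521, -0.0153]), 'L': np.float64(0.1771), 'z': np.float64(0.0278)}
wrist {'n': np.int64(1913), 'rect': ((0.661287248134613, -0.008966047316789627), (
[... 425 characters left out ...]
: np.float32(1.1055), 'butt': array([ 0.736 , -0.1304]), 'tip': array([ 0.7475, -0.1076]), 'ctr': array([ 0.7517, -0.0992]), 'L': np.float64(0.0255), 'z': np.float64(0.0353)}
top {'n': np.int64(158), 'rect': ((0.5506975650787354, -0.008103147149085999), (0.02424003928899765, 0.06344238668680191)), 'mean': array([ 0.5515, -0.0108]), 'yaw': np.float32(1.9259), 'butt': array([ 0.561 , -0.0379]), 'tip': array([0.5384, 0.023 ]), 'ctr': array([ 0.5489, -0.0051]), 'L': np.float64(0.065), 'z': np.float64(0.0272)}
[ 0.5474 -0.055   0.2495] [-3.1414  0.0003  1.8158] [-0.2029  0.0839  1.3154 -0.0003  1.7423 -0.448 ]
valve [[ 0.7916 -0.0475  0.0539]
 [ 0.8824  0.0515  0.0873]
 [ 0.8985  0.1152  0.1409]]
```

View pics/w3.png

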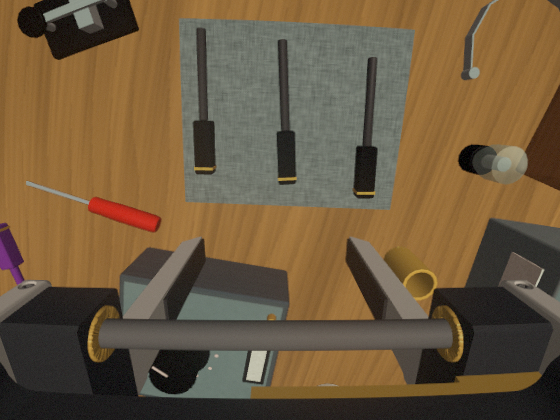

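The three rods have handles at about (205,147), (287,158) and (367,172), with tips pointing up towards the rack. The valve is at (480,160), clear of them. Next, a look at the rack.

Emit:
move_arm(steps=[0, 0, -0.12, -0.01, 0.05, 0.0, 1, 0, 0, -0.255, -0.02, 0.1, 0.0, 1, 0, 0, -0.255, -0.02, 0.15, 0.0, 1, 0, 0, -0.255, -0.02, 0.19, 0, 1, 0, 0, -0.255, -0.02, 0.19, 0, 1, 0, 0, -0.255, -0.02, 0.19, 0, 1])

```text
time: 7.8
tool_pos: [0.5276, 0.1363, 0.2494]
ee_rot: [-3.142, 0.001, 1.563]
wrist_force: [-0.5, -0.7, 0.1]
width: 0.0939
finger_force: 0.0
```

```bash
python3 - <<'E'
from h import *
np.set_printoptions(precision=4,suppress=True)
o=get_obs();print(o['tool_pos'],o['ee_rot'])
p,d=snap('wrist','w4.png');P,u,v=cloud('wrist',d)
g=(P[:,0]>.37)&(P[:,0]<.71)&(P[:,1]>.28)&(P[:,1]<.45)
k=g&(P[:,2]>.095)&(P[:,2]<.125)
A=P[k]; _,lab,C=cv2.kmeans(np.float32(A[:,:1]),4,None,(3,50,1e-5),5,2)
for i in np.argsort(C[:,0]):
    B=A[lab[:,0]==i]; s=B[B[:,2]>np.percentile(B[:,2],70)]
    F=P[g&(P[:,2]>.05)&(abs(P[:,0]-C[i,0])<.02)]
    print('f',len(B),'ridge',s.mean(0),'rect',cv2.minAreaRect(np.float32(B[:,:2])),'y0',np.percentile(F[:,1],[.5,2]),'zmax',np.percentile(B[:,2],98))
    # circle fit in x,z of buff end band: near end within 12 mm
    y0=np.percentile(F[:,1],1); E=P[g&(P[:,2]>.075)&(abs(P[:,0]-C[i,0])<.03)&(P[:,1]>y0+.003)&(P[:,1]<y0+.055)]
    from scipy.optimize import least_squares
    r=least_squares(lambda q:np.hypot(E[:,0]-q[0]-q[2]*(E[:,1]-y0),E[:,2]-q[1])-.022,[C[i,0],.085,0],loss='soft_l1',f_scale=.002).x;print('   circ',r,len(E))
E
```

```text
[0.5276 0.1363 0.2494] [-3.1415  0.0008  1.5632]
f 1114 ridge [0.4289 0.3218 0.1079] rect ((0.4284694194793701, 0.322020560503006), (0.024209747090935707, 0.04371330514550209), 89.25456237792969) y0 [0.3098 0.3101] zmax 0.10946078638419944
   circ [0.4281 0.0863 0.0181] 1075
f 1112 ridge [0.4982 0.3205 0.1079] rect ((0.49821439385414124, 0.3205702602863312), (0.023305239155888557, 0.04364684596657753), 88.19738006591797) y0 [0.3088 0.309 ] zmax 0.10969500312552626
   circ [0.4981 0.0863 0.0064] 1032
f 1123 ridge [0.5677 0.3198 0.1079] rect ((0.5679272413253784, 0.3200320899486542), (0.02391134947538376, 0.04348926618695259), 89.6673355102539) y0 [0.3078 0.3081] zmax 0.10947597193512755
   circ [0.5678 0.0863 0.0106] 1054
f 1148 ridge [0.6376 0.3191 0.1079] rect ((0.6376188397407532, 0.3193816542625427), (0.025388795882463455, 0.042710427194833755), 89.1530532836914) y0 [0.3069 0.3072] zmax 0.10938911801040344
   circ [0.6379 0.0862 0.0089] 1149
```

View pics/w4.png

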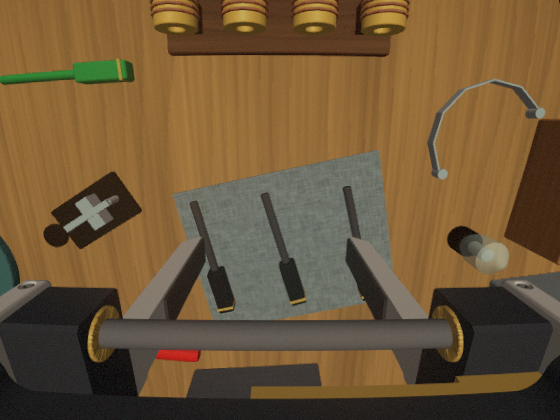

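The rack's four mouths are along the top edge at columns 175, 245, 315 and 385, and the bores face the mat. Grasping rod 1.

Emit:
move_arm(steps=[0, 0, 0.12, -0.025, -0.04, 0.0, 0.6, 0, 0, 0.235, -0.05, -0.08, -0.03, 0.6, 0, 0, 0.235, -0.07, -0.12, -0.06, 0.6, 0, 0, 0.235, -0.085, -0.15, -0.09, 0.6, 0, 0, 0.235, -0.085, -0.166, -0.13, 0.6, 0, 0, 0.235, -0.085, -0.166, -0.16, 0.6, 0, 0, 0.235, -0.085, -0.166, -0.16, 0.6, 0, 0, 0.235, -0.085, -0.166, -0.16, 0.6])

```text
time: 8.65
tool_pos: [0.4427, -0.0309, 0.0901]
ee_rot: [3.142, 0.0, 1.795]
wrist_force: [0.8, 0.2, 0.4]
width: 0.0565
finger_force: 0.0
```

```bash
python3 rods.py wrist; python3 -c "
from h import *
o=get_obs();print(o['tool_pos'],o['ee_rot'],o['width'])"
```

```text
wrist {'n': np.int64(4646), 'rect': ((0.43227675557136536, 0.02234363555908203), (0.024084346368908882, 0.1728937327861786)), 'mean': array([ 0.4433, -0.0263]), 'yaw': np.float32(1.7939), 'butt': array([ 0.4511, -0.0609]), 'tip': array([0.4121, 0.111 ]), 'ctr': array([ 0.4434, -0.0267]), 'L': np.float64(0.1762), 'z': np.float64(0.0291)}
wrist {'n': np.int64(5004), 'rect': ((0.5399719476699829, 0.03374003618955612), (0.026224134489893913, 0.17055869102478027)), 'mean': array([ 0.5511, -0.0127]), 'yaw': np.float32(1.8485), 'butt': array([ 0.5595, -0.048 ]), 'tip': array([0.5112, 0.1216]), 'ctr': array([ 0.5499, -0.0144]), 'L': np.float64(0.1764), 'z': np.float64(0.0293)}
wrist {'n': np.int64(4987), 'rect': ((0.6478354334831238, 0.04497428983449936), (0.02683601900935173, 0.17164383828639984)), 'mean': array([ 0.659 , -0.0025]), 'yaw': np.float32(1.7776), 'butt': array([ 0.6618, -0.0402]), 'tip': array([0.626 , 0.1305]), 'ctr': array([ 0.6546, -0.006 ]), 'L': np.float64(0.1745), 'z': np.float64(0.0294)}
[ 0.44375374 -0.03061575  0.09131521] [3.13904708e+00 1.20225750e-03 1.79548746e+00] 0.05599364361487899
```

Emit:
move_arm(steps=[0, 0, 0, 0, 0, -0.04, 0.6, 0, 0, 0, 0, 0, -0.071, 0.6, 0, 0, 0, 0, 0, -0.071, 0.6, 0, 0, 0, 0, 0, -0.071, 0, 0, 0, 0, 0, 0, -0.071, 0, 0, 0, 0, 0, 0, -0.071, 0, 0, 0, 0, 0, 0, -0.071, 0, 0, 0, 0, 0, 0, -0.04, 0, 0, 0, 0, 0, 0, -0.0, 0, 0, 0, 0, 0, 0, -0.0, 0, 0, 0, 0, 0, 0, 0, 0])

```text
time: 9.8
tool_pos: [0.4432, -0.0298, 0.0904]
ee_rot: [3.139, 0.001, 1.797]
wrist_force: [-0.8, 0.2, -1.4]
width: 0.0238
finger_force: 30.0
```

Emit:
move_arm(steps=[0, 0, -0.08, -0.003, 0.04, 0, 0, 0, 0, -0.16, -0.008, 0.08, 0, 0, 0, 0, -0.24, -0.013, 0.12, 0, 0, 0, 0, -0.24, -0.017, 0.155, 0, 0, 0, 0, -0.24, -0.017, 0.175, 0, 0, 0, 0, -0.24, -0.017, 0.175, 0, 0, 0, 0, -0.24, -0.017, 0.175, 0, 0])

```text
time: 10.5
tool_pos: [0.4245, 0.1449, 0.0878]
ee_rot: [-3.138, 0.002, 1.558]
wrist_force: [0.2, -0.5, -0.8]
width: 0.0241
finger_force: 30.0
```

```bash
cat > held.py <<'E'
from h import *
def held(f=None,show=True):
    o=get_obs(); t=o['tool_pos']; m=camera_model('wrist'); p,d=snap('wrist',f); P,u,v=cloud('wrist',d)
    # rod points: ahead of the shoulder, near tool x, before rack
    k=(abs(P[:,0]-t[0])<.03)&(P[:,1]>t[1]+.045)&(P[:,1]<min(t[1]+.2,.302))&(P[:,2]>.055)&(P[:,2]<.13)
    B=P[k]
    if len(B)>30:
        vx,vy,vz,x0,y0,z0=cv2.fitLine(np.float32(B),4,0,.001,.001).ravel(); s=np.sign(vy)
        print('tcp',t.round(4),'yaw',o['ee_rot'][2].round(4),'w',round(o['width'],4),'F',o['wrist_force'].round(1))
        print('rod n',len(B),'yaw',np.arctan2(vy*s,vx*s).round(4),'pitch',np.arcsin(vz*s).round(4),'tip y',np.percentile(B[:,1],99.5).round(4))
        for Y in (t[1],.309): print(' at y',Y.__round__(4),'x',round(x0+vx/vy*(Y-y0),4),'ztop',round(z0+vz/vy*(Y-y0),4))
if __name__=='__main__':
    import sys; held(*sys.argv[1:])
E
python3 held.py w5.png
```

```text
tcp [0.4245 0.1449 0.0878] yaw 1.558 w 0.0241 F [ 0.2 -0.5 -0.8]
rod n 3761 yaw 1.5685 pitch -0.0357 tip y 0.2882
 at y 0.1449 x 0.4249 ztop 0.0828
 at y 0.309 x 0.4253 ztop 0.077
```

View pics/w5.png

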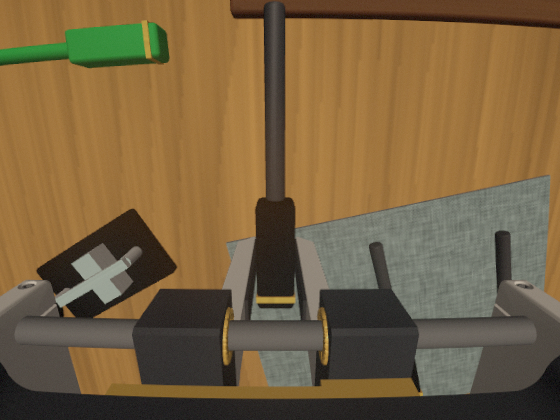

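The rod is held straight, with its tip at (275,8) just short of the rack's base. The formers are out of frame. The height and tilt of the rod need a check.

```bash
cat > held.py <<'E'
from h import *
def held(cams=('wrist','scene')):
    o=get_obs(); t=o['tool_pos']; y=o['ee_rot'][2]
    print('tcp',t.round(4),'rpy',o['ee_rot'].round(4),'w',round(o['width'],4),'F',o['wrist_force'].round(1))
    e=np.array([np.cos(y),np.sin(y)]); nn=np.array([-e[1],e[0]])
    for n in cams:
        p,d=snap(n); P,u,v=cloud(n,d); q=P[:,:2]-t[:2]; a=q@e; b=q@nn
        for lo,hi in [(-.034,-.014),(.012,.03),(.05,.07),(.07,.09),(.09,.11),(.11,.13),(.13,.143)]:
            k=(a>lo)&(a<hi)&(abs(b)<.02)&(P[:,2]>t[2]-.045)&(P[:,2]<t[2]+.02)
            if k.sum()<15: continue
            z=P[k,2]; print(n,lo,'n',k.sum(),'ztop-tcp',(np.percentile(z,90)-t[2]).round(4),'mid b',(np.percentile(b[k],[2,98]).mean()).round(4))
        k=(abs(b)<.02)&(P[:,2]>t[2]-.045)&(P[:,2]<t[2]+.02)&(a<.19)&(a>-.06); print(n,'ends',np.percentile(a[k],[.5,99.5]).round(4))
if __name__=='__main__': held()
E
python3 held.py
```

```text
tcp [0.4248 0.1445 0.0881] rpy [-3.1390e+00  1.3000e-03  1.5567e+00] w 0.0236 F [-1.  -0.7 -1.8]
wrist -0.034 n 1007 ztop-tcp 0.0047 mid b 0.0001
wrist 0.012 n 1144 ztop-tcp 0.0025 mid b 0.0002
wrist 0.05 n 682 ztop-tcp -0.0056 mid b 0.0001
wrist 0.07 n 753 ztop-tcp -0.0065 mid b 0.0003
wrist 0.09 n 788 ztop-tcp -0.0071 mid b 0.0003
wrist 0.11 n 817 ztop-tcp -0.008 mid b 0.0009
wrist 0.13 n 544 ztop-tcp -0.0086 mid b 0.0008
wrist ends [-0.0321  0.1428]
scene -0.034 n 53 ztop-tcp 0.0018 mid b -0.0073
scene 0.012 n 39 ztop-tcp -0.0007 mid b -0.0086
scene 0.05 n 16 ztop-tcp -0.0099 mid b -0.0052
scene 0.07 n 23 ztop-tcp -0.0088 mid b -0.0051
scene 0.09 n 16 ztop-tcp -0.0121 mid b -0.0068
scene 0.11 n 19 ztop-tcp -0.0124 mid b -0.0055
scene ends [-0.0371  0.1885]
```

Emit:
move_arm(steps=[0, 0, 0, 0.003, -0.05, 0, 0, 0, 0, 0, 0.01, -0.1, 0, 0, 0, 0, 0, 0.017, -0.15, 0, 0, 0, 0, 0, 0.017, -0.175, -0.02, 0, 0, 0, 0, 0.017, -0.175, -0.05, 0, 0, 0, 0, 0.017, -0.175, -0.05, 0, 0, 0, 0, 0.017, -0.175, -0.055, 0, 0, 0, 0, 0.017, -0.175, -0.055, 0])

```text
time: 11.45
tool_pos: [0.443, -0.0296, 0.0351]
ee_rot: [3.141, 0.0, 1.557]
wrist_force: [0.3, -0.0, -1.8]
width: 0.0236
finger_force: 30.0
```

Emit:
move_arm(steps=[0, 0, 0, 0, 0, -0.003, 0, 0, 0, 0, 0, 0, -0.005, 0, 0, 0, 0, 0, 0, -0.005, 0])

```text
time: 11.75
tool_pos: [0.4429, -0.0293, 0.0298]
ee_rot: [3.141, 0.0, 1.558]
wrist_force: [0.8, -0.1, -2.3]
width: 0.024
finger_force: 30.0
```

Emit:
move_arm(steps=[0, 0, 0, 0, 0, -0.003, 0, 0, 0, 0, 0, 0, -0.003, 0])

```text
time: 11.95
tool_pos: [0.4432, -0.0296, 0.0269]
ee_rot: [3.14, 0.0, 1.557]
wrist_force: [1.2, 1.1, 0.2]
width: 0.0241
finger_force: 30.0
```

Emit:
move_arm(steps=[0, 0, 0, 0, 0, -0.003, 0, 0, 0, 0, 0, 0, -0.003, 0])

```text
time: 12.15
tool_pos: [0.4434, -0.0302, 0.0254]
ee_rot: [3.14, 0.001, 1.557]
wrist_force: [-2.4, -1.1, 9.1]
width: 0.0238
finger_force: 30.0
```

Emit:
move_arm(steps=[0, 0, 0, 0, 0, 0.0, 0.6, 0, 0, 0, 0, 0, 0.0, 0.6, 0, 0, 0, 0, 0, 0.0, 0.6, 0, 0, 0, 0, 0, -0.005, 0.6, 0, 0, 0, 0, 0, -0.005, 0.6])

```text
time: 12.65
tool_pos: [0.4419, -0.0295, 0.0174]
ee_rot: [-3.14, -0.0, 1.557]
wrist_force: [-0.3, -0.2, 0.3]
width: 0.056
finger_force: 0.0
```

Emit:
move_arm(steps=[0, 0, 0, 0, 0, 0.0, 0, 0, 0, 0, 0, 0, 0, 0, 0, 0, 0, 0, 0, 0, 0, 0, 0, 0, 0, 0, 0, 0, 0, 0, 0, 0, 0, 0, 0, 0, 0, 0, 0, 0, 0, 0])

```text
time: 13.25
tool_pos: [0.4428, -0.0297, 0.0186]
ee_rot: [3.141, 0.0, 1.557]
wrist_force: [0.3, 0.2, -0.3]
width: 0.0237
finger_force: 30.0
```

```bash
python3 held.py | grep -v scene
```

```text
tcp [ 0.4428 -0.0297  0.0186] rpy [3.1411e+00 1.0000e-04 1.5568e+00] w 0.0237 F [ 0.3  0.2 -0.3]
wrist -0.034 n 1086 ztop-tcp 0.0103 mid b 0.0003
wrist 0.012 n 1761 ztop-tcp 0.0098 mid b -0.0
wrist 0.05 n 2169 ztop-tcp 0.0028 mid b 0.0
wrist 0.07 n 2414 ztop-tcp 0.0028 mid b -0.0
wrist 0.09 n 2582 ztop-tcp 0.0028 mid b 0.0
wrist 0.11 n 2808 ztop-tcp 0.0027 mid b 0.0
wrist 0.13 n 1808 ztop-tcp 0.0026 mid b 0.0
wrist ends [-0.0539  0.1458]
```

Emit:
move_arm(steps=[0, 0, 0, 0, 0, 0.02, 0, 0, 0, 0, 0, 0, 0.045, 0, 0, 0, 0, 0, 0, 0.071, 0, 0, 0, 0, 0, 0, 0.071, 0, 0, 0, 0, 0, 0, 0.071, 0])

```text
time: 13.85
tool_pos: [0.4426, -0.0297, 0.0891]
ee_rot: [3.141, 0.0, 1.557]
wrist_force: [0.6, -1.6, -2.0]
width: 0.0237
finger_force: 30.0
```

```bash
python3 held.py
```

```text
tcp [ 0.4426 -0.0297  0.0891] rpy [3.1414e+00 1.0000e-04 1.5567e+00] w 0.0237 F [ 0.6 -1.6 -2. ]
wrist -0.034 n 1042 ztop-tcp 0.0092 mid b 0.0014
wrist 0.012 n 1221 ztop-tcp 0.0089 mid b 0.0014
wrist 0.05 n 740 ztop-tcp 0.0024 mid b 0.0012
wrist 0.07 n 835 ztop-tcp 0.0024 mid b 0.0013
wrist 0.09 n 877 ztop-tcp 0.0024 mid b 0.0013
wrist 0.11 n 955 ztop-tcp 0.0025 mid b 0.0015
wrist 0.13 n 554 ztop-tcp 0.0025 mid b 0.0015
wrist ends [-0.0326  0.14  ]
scene -0.034 n 62 ztop-tcp 0.0069 mid b -0.0059
scene 0.012 n 49 ztop-tcp 0.007 mid b -0.0058
scene 0.05 n 23 ztop-tcp -0.0008 mid b -0.0041
scene 0.07 n 20 ztop-tcp -0.0013 mid b -0.0042
scene 0.09 n 19 ztop-tcp -0.001 mid b -0.0051
scene 0.11 n 20 ztop-tcp -0.0014 mid b -0.0057
scene 0.13 n 16 ztop-tcp -0.0013 mid b -0.0026
scene ends [-0.0367  0.1418]
```

Emit:
move_arm(steps=[0, 0, 0, -0.005, 0.05, 0, 0, 0, 0, 0, -0.01, 0.1, 0, 0, 0, 0, 0, -0.015, 0.14, 0, 0, 0, 0, 0, -0.017, 0.175, 0, 0, 0, 0, 0, -0.017, 0.175, 0, 0, 0, 0, 0, -0.017, 0.185, 0, 0, 0, 0, 0, -0.017, 0.195, 0, 0, 0, 0, 0, -0.017, 0.205, 0, 0, 0, 0, 0, -0.0165, 0.21, 0, 0, 0, 0, 0, -0.0165, 0.21, 0, 0])

```text
time: 14.95
tool_pos: [0.4264, 0.1805, 0.0895]
ee_rot: [3.141, 0.0, 1.557]
wrist_force: [1.2, -0.6, -1.5]
width: 0.0239
finger_force: 30.0
```

```bash
python3 held.py; python3 -c "
from h import *
p,d=snap('scene');cv2.imwrite('pics/s1.png',cv2.resize(p[150:270,290:450,::-1],None,fx=4,fy=4,interpolation=2))"
```

```text
tcp [0.4264 0.1805 0.0895] rpy [3.1415 0.     1.557 ] w 0.0239 F [ 1.2 -0.6 -1.5]
wrist -0.034 n 1055 ztop-tcp 0.0102 mid b 0.0006
wrist 0.012 n 1234 ztop-tcp 0.0099 mid b 0.0006
wrist 0.05 n 745 ztop-tcp 0.0033 mid b 0.0007
wrist 0.07 n 831 ztop-tcp 0.0032 mid b 0.0005
wrist 0.09 n 878 ztop-tcp 0.0033 mid b 0.0005
wrist 0.11 n 1069 ztop-tcp 0.0037 mid b 0.0009
wrist 0.13 n 2281 ztop-tcp 0.0171 mid b 0.0001
wrist ends [-0.033   0.1364]
scene -0.034 n 55 ztop-tcp 0.0069 mid b -0.0057
scene 0.012 n 37 ztop-tcp 0.0077 mid b -0.007
scene 0.05 n 20 ztop-tcp -0.0 mid b -0.0065
scene 0.07 n 19 ztop-tcp 0.0009 mid b -0.0056
scene 0.09 n 18 ztop-tcp -0.0001 mid b -0.0051
scene 0.11 n 53 ztop-tcp 0.0111 mid b -0.0027
scene 0.13 n 35 ztop-tcp 0.0158 mid b -0.006
scene ends [-0.0389  0.1873]
```

View pics/s1.png

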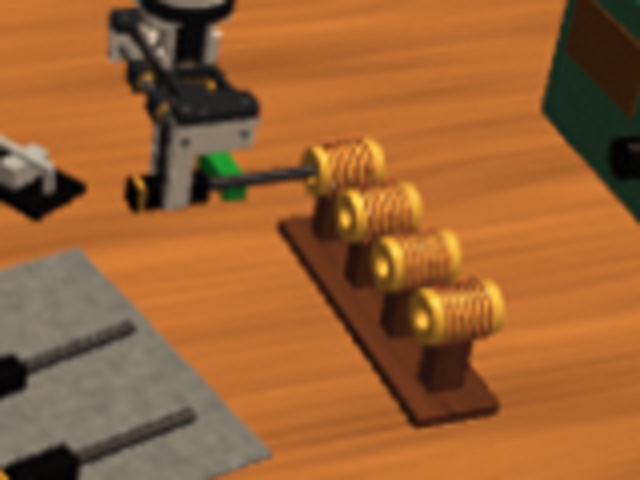

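The rod's tip has entered the end former at (315,170), and the wrist reads no contact force. Pushing on.

Emit:
move_arm(steps=[0, 0, 0, 0, 0.012, 0, 0, 0, 0, 0, 0, 0.024, 0, 0, 0, 0, 0, 0.0005, 0.036, 0, 0, 0, 0, 0, 0.0005, 0.048, 0, 0, 0, 0, 0, 0.001, 0.06, 0, 0, 0, 0, 0, 0.001, 0.072, 0, 0, 0, 0, 0, 0.001, 0.082, 0, 0, 0, 0, 0, 0.001, 0.088, 0, 0, 0, 0, 0, 0.001, 0.088, 0, 0])

```text
time: 16.0
tool_pos: [0.4271, 0.2691, 0.0894]
ee_rot: [3.142, 0.0, 1.558]
wrist_force: [-0.3, -0.2, -1.4]
width: 0.0238
finger_force: 30.0
```

Emit:
move_arm(steps=[0, 0, 0, 0, 0.003, 0, 0, 0, 0, 0, 0, 0.006, 0, 0, 0, 0, 0, 0, 0.006, 0, 0])

```text
time: 16.3
tool_pos: [0.4272, 0.2744, 0.0896]
ee_rot: [3.141, -0.0, 1.557]
wrist_force: [-0.4, -0.5, -1.8]
width: 0.0238
finger_force: 30.0
```

Emit:
move_arm(steps=[0, 0, 0, 0, 0.002, 0, 0, 0, 0, 0, 0, 0.002, 0, 0])

```text
time: 16.5
tool_pos: [0.4272, 0.2763, 0.0896]
ee_rot: [3.141, -0.0, 1.557]
wrist_force: [0.1, 0.1, -1.0]
width: 0.0243
finger_force: 30.0
```

Emit:
move_arm(steps=[0, 0, 0, 0, 0.002, 0, 0, 0, 0, 0, 0, 0.002, 0, 0])

```text
time: 16.7
tool_pos: [0.4273, 0.2766, 0.0896]
ee_rot: [3.142, 0.004, 1.557]
wrist_force: [-0.1, -5.4, 0.6]
width: 0.0237
finger_force: 30.0
```

Emit:
move_arm(steps=[0, 0, 0, 0, 0, -0.002, 0, 0, 0, 0, 0, 0, -0.002, 0.5, 0, 0, 0, 0, 0, -0.002, 0.5, 0, 0, 0, 0, 0, -0.002, 0.5, 0, 0, 0, 0, 0, 0.03, 0.5, 0, 0, 0, 0, 0, 0.07, 0.5, 0, 0, 0, 0, -0.02, 0.11, 0.5, 0, 0, 0, 0.0, -0.07, 0.16, 0.5, 0, 0, 0.1, 0.03, -0.11, 0.16, 0.6, 0, 0, 0.2, 0.07, -0.15, 0.16, 0.6, 0, 0, 0.28, 0.11, -0.19, 0.16, 0.6, 0, 0, 0.28, 0.11, -0.19, 0.16, 0.6])

```text
time: 17.9
tool_pos: [0.5392, 0.0856, 0.2497]
ee_rot: [3.14, 0.001, 1.835]
wrist_force: [0.5, 0.1, 0.3]
width: 0.0563
finger_force: 0.0
```

```bash
python3 rods.py wrist; python3 -c "
from h import *
o=get_obs();print(o['tool_pos'],o['ee_rot'],o['width'])
for n in ['scene','top']:
  p,d=snap(n);P,u,v=cloud(n,d);k=(P[:,0]>.39)&(P[:,0]<.46)&(P[:,1]>.2)&(P[:,1]<.305)&(P[:,2]>.05);print(n,k.sum(),np.percentile(P[k],[2,50,98],axis=0).round(3))
  k=(P[:,0]>.39)&(P[:,0]<.46)&(P[:,1]>.375)&(P[:,1]<.44)&(P[:,2]>.06)&(P[:,2]<.12);print(n,'tip',k.sum(),np.percentile(P[k],[2,50,98],axis=0).round(3) if k.any() else '')
"
```

```text
wrist {'n': np.int64(1448), 'rect': ((0.5535290837287903, -0.017803095281124115), (0.024075981229543686, 0.06934653967618942)), 'mean': array([ 0.5535, -0.017 ]), 'yaw': np.float32(1.8536), 'butt': array([ 0.5633, -0.0505]), 'tip': array([0.5137, 0.12  ]), 'ctr': array([ 0.5535, -0.0169]), 'L': np.float64(0.1775), 'z': np.float64(0.0272)}
wrist {'n': np.int64(694), 'rect': ((0.6646707653999329, 0.01766400784254074), (0.008049455471336842, 0.018266398459672928)), 'mean': array([0.6627, 0.0183]), 'yaw': np.float32(1.8579), 'butt': array([0.6596, 0.0097]), 'tip': array([0.6246, 0.1281]), 'ctr': array([0.6497, 0.0432]), 'L': np.float64(0.1235), 'z': np.float64(0.0268)}
[0.54087535 0.08346164 0.24887665] [3.14035080e+00 2.98468562e-03 1.83152527e+00] 0.05624220718744832
scene 177 [[0.42  0.239 0.063]
 [0.439 0.268 0.083]
 [0.446 0.303 0.091]]
scene tip 37 [[0.428 0.378 0.085]
 [0.436 0.397 0.092]
 [0.442 0.415 0.099]]
top 220 [[0.416 0.237 0.075]
 [0.428 0.27  0.088]
 [0.44  0.303 0.095]]
top tip 57 [[0.424 0.376 0.087]
 [0.428 0.396 0.095]
 [0.434 0.416 0.103]]
```

Rod 1 is seated, with its tip 108 mm beyond the mouth. Rod 2 is next.

Emit:
move_arm(steps=[0, 0, 0.023, 0.006, -0.04, -0.04, 0.6, 0, 0, 0.023, 0.013, -0.08, -0.08, 0.6, 0, 0, 0.023, 0.013, -0.1, -0.12, 0.6, 0, 0, 0.023, 0.013, -0.1, -0.16, 0.6, 0, 0, 0.023, 0.013, -0.1, -0.16, 0.6, 0, 0, 0.023, 0.013, -0.1, -0.16, 0.6])

```text
time: 18.65
tool_pos: [0.5496, -0.0102, 0.0899]
ee_rot: [-3.141, -0.001, 1.861]
wrist_force: [-0.1, 0.7, 1.1]
width: 0.0565
finger_force: 0.0
```

```bash
python3 rods.py wrist; python3 held.py |grep -v scene
```

```text
wrist {'n': np.int64(591), 'rect': ((0.3865914046764374, -0.14679719507694244), (0.006448189727962017, 0.02431596629321575)), 'mean': array([ 0.3856, -0.1475]), 'yaw': np.float32(2.972), 'butt': array([ 0.3992, -0.1464]), 'tip': array([ 0.363 , -0.1402]), 'ctr': array([ 0.3647, -0.1405]), 'L': np.float64(0.0367), 'z': np.float64(0.0258)}
wrist {'n': np.int64(4563), 'rect': ((0.5399957895278931, 0.0355321541428566), (0.024273568764328957, 0.17526447772979736)), 'mean': array([ 0.5526, -0.0104]), 'yaw': np.float32(1.86), 'butt': array([ 0.5637, -0.0476]), 'tip': array([0.5134, 0.1212]), 'ctr': array([ 0.5537, -0.0141]), 'L': np.float64(0.1762), 'z': np.float64(0.03)}
wrist {'n': np.int64(4708), 'rect': ((0.6475791335105896, 0.044578518718481064), (0.02602641098201275, 0.17448565363883972)), 'mean': array([0.6589, 0.0051]), 'yaw': np.float32(1.8132), 'butt': array([ 0.6671, -0.0376]), 'tip': array([0.6257, 0.1299]), 'ctr': array([ 0.6587, -0.0037]), 'L': np.float64(0.1726), 'z': np.float64(0.0303)}
tcp [ 0.5513 -0.0104  0.0921] rpy [3.1381e+00 9.0000e-04 1.8615e+00] w 0.0566 F [0.3 0.2 
[... 347 characters left out ...]
                                                        ~~~~~~~~~~~~~^^^^^^^^^^^^^^^^
    return _quantile_unchecked(
        a, q, axis, out, overwrite_input, method, keepdims, weights)
    return _ureduce(a,
                    func=_quantile_ureduce_func,
    ...<5 lines>...
                    overwrite_input=overwrite_input,
                    method=method)
    r = func(a, **kwargs)
    result = _quantile(arr,
                       quantiles=q,
    ...<2 lines>...
                       out=out,
                       weights=wgt)
    slices_having_nans = np.isnan(arr[-1, ...])
                                  ~~~^^^^^^^^^
IndexError: index -1 is out of bounds for axis 0 with size 0
```

Emit:
move_arm(steps=[0, 0, 0, 0.002, -0.004, -0.04, 0.6, 0, 0, 0, 0.002, -0.004, -0.071, 0.6, 0, 0, 0, 0.002, -0.004, -0.071, 0.6, 0, 0, 0, 0.002, -0.004, -0.071, 0, 0, 0, 0, 0.002, -0.004, -0.071, 0, 0, 0, 0, 0.002, -0.004, -0.071, 0, 0, 0, 0, 0.002, -0.004, -0.071, 0, 0, 0, 0, 0.002, -0.004, -0.071, 0, 0, 0, 0, 0.002, -0.004, -0.04, 0, 0, 0, 0, 0.002, -0.004, -0.0, 0, 0, 0, 0, 0.002, -0.004, -0.0, 0, 0, 0, 0, 0.002, -0.004, 0, 0])

```text
time: 19.95
tool_pos: [0.5527, -0.0158, 0.0902]
ee_rot: [3.14, 0.001, 1.86]
wrist_force: [-0.0, -0.1, -1.7]
width: 0.0239
finger_force: 30.0
```

```bash
python3 held.py |grep -v scene
```

```text
tcp [ 0.5527 -0.0158  0.0902] rpy [3.1397e+00 8.0000e-04 1.8598e+00] w 0.0239 F [-0.  -0.1 -1.7]
wrist -0.034 n 1001 ztop-tcp 0.0077 mid b 0.0014
wrist 0.012 n 1211 ztop-tcp 0.0075 mid b 0.0014
wrist 0.05 n 733 ztop-tcp 0.001 mid b 0.0014
wrist 0.07 n 824 ztop-tcp 0.001 mid b 0.0014
wrist 0.09 n 873 ztop-tcp 0.001 mid b 0.0014
wrist 0.11 n 933 ztop-tcp 0.0011 mid b 0.0016
wrist 0.13 n 585 ztop-tcp 0.001 mid b 0.0016
wrist ends [-0.0321  0.1408]
```

Emit:
move_arm(steps=[0, 0, -0.1, 0.003, 0.04, 0, 0, 0, 0, -0.2, 0.007, 0.08, 0, 0, 0, 0, -0.303, 0.01, 0.12, 0, 0, 0, 0, -0.303, 0.013, 0.15, 0.001, 0, 0, 0, -0.303, 0.013, 0.159, 0.001, 0, 0, 0, -0.303, 0.013, 0.159, 0.001, 0, 0, 0, -0.303, 0.013, 0.169, 0.001, 0, 0, 0, -0.303, 0.013, 0.179, 0.001, 0, 0, 0, -0.303, 0.0135, 0.189, 0.001, 0, 0, 0, -0.303, 0.0135, 0.194, 0.001, 0, 0, 0, -0.303, 0.0135, 0.194, 0.001, 0])

```text
time: 21.15
tool_pos: [0.5657, 0.1789, 0.0906]
ee_rot: [3.141, -0.0, 1.558]
wrist_force: [0.0, -1.2, -1.7]
width: 0.0236
finger_force: 30.0
```

```bash
python3 held.py |grep -v scene
```

```text
tcp [0.5657 0.1789 0.0906] rpy [ 3.1413e+00 -1.0000e-04  1.5575e+00] w 0.0236 F [ 0.  -1.2 -1.7]
wrist -0.034 n 1040 ztop-tcp 0.0094 mid b 0.0005
wrist 0.012 n 1216 ztop-tcp 0.0091 mid b 0.0004
wrist 0.05 n 732 ztop-tcp 0.0027 mid b 0.0004
wrist 0.07 n 832 ztop-tcp 0.0025 mid b 0.0004
wrist 0.09 n 871 ztop-tcp 0.0026 mid b 0.0004
wrist 0.11 n 1051 ztop-tcp 0.003 mid b 0.0016
wrist 0.13 n 2305 ztop-tcp 0.0161 mid b -0.0
wrist ends [-0.0329  0.1369]
```

Emit:
move_arm(steps=[0, 0, 0, 0, 0.012, 0, 0, 0, 0, 0, 0, 0.024, 0, 0, 0, 0, 0, 0.0005, 0.036, 0, 0, 0, 0, 0, 0.0005, 0.048, 0, 0, 0, 0, 0, 0.001, 0.06, 0, 0, 0, 0, 0, 0.001, 0.072, 0, 0, 0, 0, 0, 0.001, 0.084, 0, 0, 0, 0, 0, 0.001, 0.092, 0, 0, 0, 0, 0, 0.001, 0.094, 0, 0, 0, 0, 0, 0.001, 0.094, 0, 0])

```text
time: 22.25
tool_pos: [0.5666, 0.2725, 0.0904]
ee_rot: [-3.142, 0.0, 1.557]
wrist_force: [1.0, -0.3, -0.8]
width: 0.0238
finger_force: 30.0
```

Emit:
move_arm(steps=[0, 0, 0, 0, 0.002, 0, 0, 0, 0, 0, 0, 0.002, 0, 0])

```text
time: 22.45
tool_pos: [0.5668, 0.274, 0.0905]
ee_rot: [3.141, 0.0, 1.556]
wrist_force: [-0.4, -0.7, -1.4]
width: 0.0239
finger_force: 30.0
```

Emit:
move_arm(steps=[0, 0, 0, 0, 0.002, 0, 0, 0, 0, 0, 0, 0.002, 0, 0])

```text
time: 22.65
tool_pos: [0.5668, 0.2749, 0.0906]
ee_rot: [3.142, 0.002, 1.556]
wrist_force: [-1.3, -4.6, -0.4]
width: 0.024
finger_force: 30.0
```

Emit:
move_arm(steps=[0, 0, 0, 0, 0, -0.002, 0, 0, 0, 0, 0, 0, -0.002, 0.5, 0, 0, 0, 0, 0, -0.002, 0.5, 0, 0, 0, 0, 0, -0.002, 0.5, 0, 0, 0, 0, 0, 0.03, 0.5, 0, 0, 0, 0, 0, 0.07, 0.5, 0, 0, 0, 0, -0.02, 0.11, 0.5, 0, 0, 0, 0.0, -0.07, 0.14, 0.5, 0, 0, 0.1, 0.02, -0.12, 0.159, 0.6, 0, 0, 0.2, 0.04, -0.17, 0.159, 0.6, 0, 0, 0.25, 0.06, -0.22, 0.159, 0.6, 0, 0, 0.25, 0.06, -0.27, 0.159, 0.6])

```text
time: 23.85
tool_pos: [0.6257, 0.0256, 0.2497]
ee_rot: [3.139, -0.0, 1.809]
wrist_force: [0.8, -0.0, -0.4]
width: 0.0561
finger_force: 0.0
```

```bash
python3 rods.py wrist; python3 -c "
from h import *
p,d=snap('wrist','w6.png')
o=get_obs();print(o['tool_pos'],o['ee_rot'],o['width'])
for n in ['top']:
 for x in (.4285,.5678):
  p,d=snap(n);P,u,v=cloud(n,d);k=(abs(P[:,0]-x)<.03)&(P[:,1]>.2)&(P[:,1]<.303)&(P[:,2]>.05);print(n,k.sum(),np.percentile(P[k],[2,50,98],axis=0).round(3))
  k=(abs(P[:,0]-x)<.03)&(P[:,1]>.375)&(P[:,1]<.44)&(P[:,2]>.06)&(P[:,2]<.12);print(n,'tip',k.sum(),np.percentile(P[k],[2,50,98],axis=0).round(3) if k.any() else '')
"
```

```text
wrist {'n': np.int64(1584), 'rect': ((0.6617458462715149, -0.019239362329244614), (0.022781912237405777, 0.07039619982242584)), 'mean': array([ 0.6614, -0.0181]), 'yaw': np.float32(1.8112), 'butt': array([ 0.6695, -0.0522]), 'tip': array([0.6274, 0.1196]), 'ctr': array([ 0.6612, -0.0182]), 'L': np.float64(0.1768), 'z': np.float64(0.0275)}
[0.62519904 0.02085547 0.24902061] [-3.14138485e+00  2.10932433e-03  1.79887903e+00] 0.0564452362672722
top 213 [[0.417 0.237 0.073]
 [0.428 0.268 0.088]
 [0.44  0.301 0.096]]
top tip 59 [[0.424 0.376 0.089]
 [0.43  0.395 0.095]
 [0.434 0.415 0.101]]
top 218 [[0.556 0.237 0.067]
 [0.566 0.268 0.088]
 [0.58  0.301 0.097]]
top tip 52 [[0.564 0.376 0.086]
 [0.569 0.394 0.095]
 [0.576 0.412 0.102]]
```

Emit:
move_arm(steps=[0, 0, 0, 0.017, -0.01, -0.04, 0.6, 0, 0, 0, 0.034, -0.015, -0.08, 0.6, 0, 0, 0, 0.034, -0.015, -0.12, 0.6, 0, 0, 0, 0.034, -0.015, -0.12, 0.6, 0, 0, 0, 0.034, -0.015, -0.12, 0.6, 0, 0, 0, 0.034, -0.015, -0.12, 0.6])

```text
time: 24.65
tool_pos: [0.6599, 0.013, 0.1332]
ee_rot: [3.136, 0.001, 1.808]
wrist_force: [-0.0, -0.4, 1.0]
width: 0.0565
finger_force: 0.0
```

```bash
python3 rods.py wrist; python3 -c "
from h import *
o=get_obs();print(o['tool_pos'],o['ee_rot'],o['width'])"
```

```text
wrist {'n': np.int64(3209), 'rect': ((0.6561911106109619, 0.016053609549999237), (0.024295326322317123, 0.12016464024782181)), 'mean': array([ 0.6621, -0.0068]), 'yaw': np.float32(1.8234), 'butt': array([ 0.671 , -0.0413]), 'tip': array([0.6267, 0.1304]), 'ctr': array([ 0.6622, -0.0074]), 'L': np.float64(0.1773), 'z': np.float64(0.0283)}
[0.66012012 0.01267624 0.1336483 ] [3.13495982e+00 1.82982119e-03 1.80802469e+00] 0.05695820666185036
```

Emit:
move_arm(steps=[0, 0, 0.005, 0.002, -0.021, -0.04, 0.6, 0, 0, 0.005, 0.002, -0.021, -0.07, 0.6, 0, 0, 0.005, 0.002, -0.021, -0.07, 0.6, 0, 0, 0.005, 0.002, -0.021, -0.07, 0.6, 0, 0, 0.005, 0.002, -0.021, -0.07, 0.6])

```text
time: 25.2
tool_pos: [0.6624, -0.0089, 0.0633]
ee_rot: [3.136, 0.002, 1.812]
wrist_force: [0.1, -0.6, 0.1]
width: 0.0568
finger_force: 0.0
```

```bash
python3 rods.py wrist; python3 -c "
from h import *
o=get_obs();print(o['tool_pos'],o['ee_rot'],o['width'])"
```

```text
wrist {'n': np.int64(5819), 'rect': ((0.6618071794509888, -0.007955480366945267), (0.024434922263026237, 0.06949891149997711)), 'mean': array([ 0.6615, -0.0062]), 'yaw': np.float32(1.824), 'butt': array([ 0.6703, -0.0402]), 'tip': array([0.6262, 0.1304]), 'ctr': array([ 0.6616, -0.0064]), 'L': np.float64(0.1763), 'z': np.float64(0.0277)}
wrist {'n': np.int64(697), 'rect': ((0.742289125919342, -0.11953556537628174), (0.027373943477869034, 0.0058975256979465485)), 'mean': array([ 0.7437, -0.1157]), 'yaw': np.float32(1.0758), 'butt': array([ 0.7343, -0.1336]), 'tip': array([ 0.7484, -0.1074]), 'ctr': array([ 0.7509, -0.1028]), 'L': np.float64(0.0299), 'z': np.float64(0.0343)}
[ 0.66236948 -0.00892967  0.06310822] [3.13580534e+00 1.87110255e-03 1.81236811e+00] 0.056356575663224474
```

Emit:
move_arm(steps=[0, 0, 0, 0, 0, -0.03, 0.6, 0, 0, 0, 0, 0, -0.044, 0.6, 0, 0, 0, 0, 0, -0.044, 0.6, 0, 0, 0, 0, 0, -0.044, 0, 0, 0, 0, 0, 0, -0.044, 0, 0, 0, 0, 0, 0, -0.044, 0, 0, 0, 0, 0, 0, -0.044, 0, 0, 0, 0, 0, 0, -0.044, 0])

```text
time: 26.05
tool_pos: [0.6611, -0.0093, 0.0173]
ee_rot: [3.14, 0.001, 1.812]
wrist_force: [-1.1, -1.2, 5.9]
width: 0.024
finger_force: 31.9
```

Emit:
move_arm(steps=[0, 0, 0, 0, 0, 0.035, 0, 0, 0, 0, 0, 0, 0.07, 0, 0, 0, 0, 0, 0, 0.07, 0, 0, 0, 0, 0, 0, 0.07, 0])

```text
time: 26.45
tool_pos: [0.6608, -0.0091, 0.0859]
ee_rot: [3.14, 0.001, 1.812]
wrist_force: [0.1, -0.7, -2.5]
width: 0.0239
finger_force: 30.0
```

```bash
python3 held.py |grep -v scene
```

```text
tcp [ 0.6608 -0.0091  0.0859] rpy [3.1399e+00 5.0000e-04 1.8119e+00] w 0.0239 F [ 0.1 -0.7 -2.5]
wrist -0.034 n 998 ztop-tcp 0.0096 mid b 0.0017
wrist 0.012 n 1234 ztop-tcp 0.0094 mid b 0.0014
wrist 0.05 n 761 ztop-tcp 0.0029 mid b 0.0014
wrist 0.07 n 849 ztop-tcp 0.0029 mid b 0.0014
wrist 0.09 n 888 ztop-tcp 0.003 mid b 0.0014
wrist 0.11 n 952 ztop-tcp 0.003 mid b 0.0017
wrist 0.13 n 550 ztop-tcp 0.003 mid b 0.0017
wrist ends [-0.0316  0.1398]
```

Emit:
move_arm(steps=[0, 0, -0.1, -0.008, 0.04, 0.002, 0, 0, 0, -0.2, -0.016, 0.08, 0.002, 0, 0, 0, -0.255, -0.0255, 0.115, 0.002, 0, 0, 0, -0.255, -0.0255, 0.14, 0.002, 0, 0, 0, -0.255, -0.0255, 0.151, 0.002, 0, 0, 0, -0.255, -0.0255, 0.151, 0.002, 0, 0, 0, -0.255, -0.0255, 0.161, 0.002, 0, 0, 0, -0.255, -0.0255, 0.171, 0.002, 0, 0, 0, -0.255, -0.025, 0.181, 0.002, 0, 0, 0, -0.255, -0.025, 0.186, 0.002, 0, 0, 0, -0.255, -0.025, 0.186, 0.002, 0])

```text
time: 27.65
tool_pos: [0.6354, 0.1775, 0.0874]
ee_rot: [3.141, -0.0, 1.558]
wrist_force: [0.2, -0.1, -2.2]
width: 0.0238
finger_force: 30.0
```

```bash
python3 held.py |grep -v scene
```

```text
tcp [0.6354 0.1775 0.0874] rpy [ 3.1414e+00 -1.0000e-04  1.5576e+00] w 0.0238 F [ 0.2 -0.1 -2.2]
wrist -0.034 n 1051 ztop-tcp 0.0115 mid b 0.0007
wrist 0.012 n 1246 ztop-tcp 0.0112 mid b 0.0004
wrist 0.05 n 769 ztop-tcp 0.0048 mid b 0.0004
wrist 0.07 n 851 ztop-tcp 0.0047 mid b 0.0004
wrist 0.09 n 890 ztop-tcp 0.0048 mid b 0.0004
wrist 0.11 n 969 ztop-tcp 0.0048 mid b 0.0006
wrist 0.13 n 2216 ztop-tcp 0.0183 mid b -0.0001
wrist ends [-0.0323  0.1356]
```

Emit:
move_arm(steps=[0, 0, 0, 0, 0.012, 0, 0, 0, 0, 0, 0, 0.024, 0, 0, 0, 0, 0, 0.0005, 0.036, 0, 0, 0, 0, 0, 0.0005, 0.048, 0, 0, 0, 0, 0, 0.001, 0.06, 0, 0, 0, 0, 0, 0.001, 0.072, 0, 0, 0, 0, 0, 0.001, 0.084, 0, 0, 0, 0, 0, 0.001, 0.092, 0, 0, 0, 0, 0, 0.001, 0.094, 0, 0, 0, 0, 0, 0.001, 0.094, 0, 0])

```text
time: 28.75
tool_pos: [0.6363, 0.2711, 0.0872]
ee_rot: [-3.142, 0.0, 1.557]
wrist_force: [-0.3, -0.0, -0.7]
width: 0.0236
finger_force: 30.0
```

Emit:
move_arm(steps=[0, 0, 0, 0, 0.002, 0, 0, 0, 0, 0, 0, 0.002, 0, 0])

```text
time: 28.95
tool_pos: [0.6364, 0.2725, 0.0874]
ee_rot: [3.141, 0.0, 1.556]
wrist_force: [0.0, -0.2, -1.0]
width: 0.0242
finger_force: 30.0
```

Emit:
move_arm(steps=[0, 0, 0, 0, 0.002, 0, 0, 0, 0, 0, 0, 0.002, 0, 0])

```text
time: 29.15
tool_pos: [0.6365, 0.2732, 0.0875]
ee_rot: [3.141, 0.003, 1.556]
wrist_force: [0.2, -4.4, 0.6]
width: 0.0242
finger_force: 30.0
```

Emit:
move_arm(steps=[0, 0, 0, 0, 0, -0.002, 0, 0, 0, 0, 0, 0, -0.002, 0.5, 0, 0, 0, 0, 0, -0.002, 0.5, 0, 0, 0, 0, 0, -0.002, 0.5, 0, 0, 0, 0, 0, 0.03, 0.5, 0, 0, 0, 0, 0, 0.07, 0.5, 0, 0, 0, 0, -0.02, 0.11, 0.5, 0, 0, 0, -0.02, -0.06, 0.15, 0.5, 0, 0, 0, -0.05, -0.1, 0.16, 0.6, 0, 0, 0, -0.08, -0.13, 0.16, 1, 0, 0, 0, -0.1, -0.13, 0.16, 1, 0, 0, 0, -0.1, -0.13, 0.16, 1])

```text
time: 30.35
tool_pos: [0.5348, 0.1445, 0.2492]
ee_rot: [3.139, -0.001, 1.556]
wrist_force: [0.4, 0.3, -0.0]
width: 0.0752
finger_force: 0.0
```

```bash
python3 -c "
from h import *
o=get_obs();print(o['tool_pos'],o['ee_rot'])
p,d=snap('wrist','w7.png')
p,d=snap('top');P,u,v=cloud('top',d)
for x in (.4285,.5678,.6377):
  k=(abs(P[:,0]-x)<.03)&(P[:,1]>.2)&(P[:,1]<.303)&(P[:,2]>.05);print(k.sum(),np.percentile(P[k],[2,50,98],axis=0).round(3).tolist())
  k=(abs(P[:,0]-x)<.03)&(P[:,1]>.375)&(P[:,1]<.44)&(P[:,2]>.06)&(P[:,2]<.12);print('tip',k.sum(),np.percentile(P[k],[2,50,98],axis=0).round(3).tolist() if k.any() else '')
"
```

```text
[0.53481426 0.14451024 0.24919494] [ 3.13898306e+00 -1.30131064e-03  1.55626981e+00]
56 [[0.417, 0.284, 0.077], [0.427, 0.294, 0.091], [0.439, 0.302, 0.098]]
tip 58 [[0.424, 0.376, 0.087], [0.429, 0.394, 0.096], [0.434, 0.415, 0.102]]
108 [[0.542, 0.201, 0.071], [0.562, 0.25, 0.087], [0.578, 0.267, 0.62]]
tip 55 [[0.566, 0.376, 0.088], [0.571, 0.394, 0.095], [0.577, 0.413, 0.103]]Traceback (most recent call last):
  File "<string>", line 7, in <module>
    k=(abs(P[:,0]-x)<.03)&(P[:,1]>.2)&(P[:,1]<.303)&(P[:,2]>.05);print(k.sum(),np.percentile(P[k],[2,50,98],axis=0).round(3).tolist())
                                                                               ~~~~~~~~~~~~~^^^^^^^^^^^^^^^^^^^^^^^
    return _quantile_unchecked(
        a, q, axis, out, overwrite_input, method, keepdims, weights)
    return _ureduce(a,
                    func=_quantile_ureduce_func,
    ...<5 lines>...
                    overwrite_input=overwrite_input,
                    method=method)
    r = func(a, **kwargs)
    result = _quantile(arr,
                       quantiles=q,
    ...<2 lines>...
                       out=out,
                       weights=wgt)
    slices_having_nans = np.isnan(arr[-1, ...])
                                  ~~~^^^^^^^^^
IndexError: index -1 is out of bounds for axis 0 with size 0
```

View pics/w7.png

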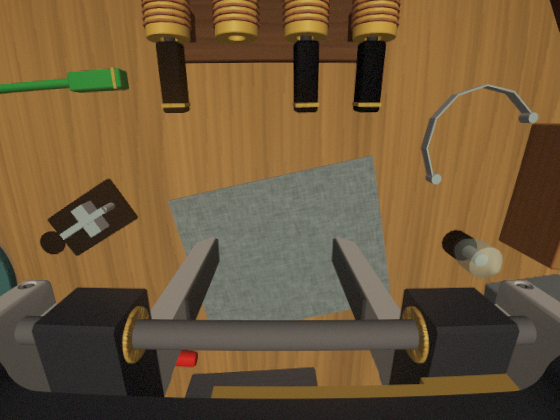

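All three rods sit in the formers at columns 170, 306 and 370 and the mat is empty. The middle one may have a small gap, so I'll check the butt positions.

```bash
python3 -c "
from h import *
p,d=snap('wrist');P,u,v=cloud('wrist',d)
for x,y in ((.4285,.31),(.5678,.308),(.6377,.307)):
  k=(abs(P[:,0]-x)<.025)&(P[:,1]>.2)&(P[:,1]<y-.004)&(P[:,2]>.05);q=P[k];b=np.percentile(q[:,1],1)
  f=q[(q[:,1]>b+.055)&(q[:,1]<b+.068)];h=q[(q[:,1]>b+.003)&(q[:,1]<b+.016)]
  print(x,'butt',b.round(4),'gap',(y-b-.07).round(4),'x',f[:,0].mean().round(4),h[:,0].mean().round(4),'ztop',np.percentile(f[:,2],90).round(4),np.percentile(h[:,2],90).round(4))
"
```

```text
0.4285 butt 0.24 gap -0.0 x 0.4304 0.4295 ztop 0.0938 0.0886
0.5678 butt 0.238 gap 0.0 x 0.5649 0.5635 ztop 0.0942 0.0891
0.6377 butt 0.2376 gap -0.0006 x 0.6343 0.6339 ztop 0.0935 0.0884
```

All three are seated. Back to the knob, turning the wrist on the way.

Emit:
move_arm(steps=[0, 0, 0.14, -0.005, -0.04, 0, 1, 0, 0, 0.28, -0.01, -0.08, 0, 1, 0, 0, 0.42, -0.015, -0.12, 0, 1, 0, 0, 0.56, -0.02, -0.16, 0, 1, 0, 0, 0.7, -0.025, -0.2, 0, 1, 0, 0, 0.84, -0.03, -0.24, 0, 1, 0, 0, 0.98, -0.035, -0.28, 0, 1, 0, 0, 1.12, -0.04, -0.32, 0, 1, 0, 0, 1.26, -0.05, -0.36, 0, 1, 0, 0, 1.4, -0.059, -0.4, 0, 1, 0, 0, 1.4, -0.059, -0.437, 0, 1, 0, 0, 1.4, -0.059, -0.437, 0, 1])

```text
time: 31.7
tool_pos: [0.4777, -0.2963, 0.2455]
ee_rot: [-3.141, -0.002, 2.952]
wrist_force: [-0.1, -0.6, -0.2]
width: 0.094
finger_force: 0.0
```

Emit:
move_arm(steps=[0, 0, 0.13, 0, 0, -0.03, 1, 0, 0, 0.26, 0, 0, -0.06, 1, 0, 0, 0.34, 0, 0, -0.07, 1, 0, 0, 0.34, 0, 0, -0.07, 1, 0, 0, 0.34, 0, 0, -0.07, 1])

```text
time: 32.2
tool_pos: [0.4783, -0.2916, 0.1774]
ee_rot: [3.141, 0.0, -2.987]
wrist_force: [-1.0, 0.4, 0.1]
width: 0.0943
finger_force: 0.0
```

```bash
python3 -c "
from h import *
o=get_obs();print(o['tool_pos'],o['ee_rot'],o['joint_positions'],o['width'])"
```

```text
[ 0.47833423 -0.29161253  0.17739253] [ 3.14109984e+00  1.05146895e-04 -2.98679394e+00] [-6.48936404e-01  1.21891111e-01  1.41607699e+00  4.17952436e-04
  1.60390638e+00 -2.37451769e+00] 0.0942687180120486
```

Emit:
move_arm(steps=[0, 0, 0, -0.001, -0.002, -0.03, 1, 0, 0, 0, -0.001, -0.002, -0.057, 1, 0, 0, 0, -0.001, -0.002, -0.057, 1, 0, 0, 0, -0.001, -0.002, -0.057, 0, 0, 0, 0, -0.001, -0.002, -0.057, 0, 0, 0, 0, -0.001, -0.002, -0.057, 0, 0, 0, 0, -0.001, -0.002, -0.057, 0, 0, 0, 0, -0.001, -0.002, -0.057, 0, 0, 0, 0, -0.001, -0.002, -0.057, 0])

```text
time: 33.1
tool_pos: [0.4765, -0.2935, 0.1212]
ee_rot: [3.14, 0.001, -2.986]
wrist_force: [-0.5, 2.7, 3.7]
width: 0.0555
finger_force: 30.0
```

Emit:
move_arm(steps=[0, 0, -0.13, 0, 0, 0, 0, 0, 0, -0.26, 0, 0, 0, 0, 0, 0, -0.39, 0, 0, 0, 0, 0, 0, -0.52, 0, 0, 0, 0, 0, 0, -0.65, 0, 0, 0, 0, 0, 0, -0.78, 0, 0, 0, 0, 0, 0, -0.91, 0, 0, 0, 0, 0, 0, -1.04, 0, 0, 0, 0, 0, 0, -1.17, 0, 0, 0, 0, 0, 0, -1.3, 0, 0, 0, 0, 0, 0, -1.43, 0, 0, 0, 0, 0, 0, -1.57, 0, 0, 0, 0])

```text
time: 34.3
tool_pos: [0.4763, -0.294, 0.1212]
ee_rot: [3.141, 0.0, 1.721]
wrist_force: [-1.2, 2.3, 3.5]
width: 0.0556
finger_force: 30.0
```

```bash
python3 -c "
from h import *
o=get_obs();print(o['tool_pos'],o['ee_rot'],o['wrist_torque'],o['finger_force'])"
```

```text
[ 0.47629108 -0.29398825  0.12120715] [3.14130997e+00 6.00605541e-06 1.72136603e+00] [0.26899384 0.04980351 0.11658394] 29.993215799331665
```

Emit:
move_arm(steps=[0, 0, -0.13, 0, 0, 0, 0, 0, 0, -0.26, 0, 0, 0, 0, 0, 0, -0.39, 0, 0, 0, 0, 0, 0, -0.52, 0, 0, 0, 0, 0, 0, -0.65, 0, 0, 0, 0, 0, 0, -0.78, 0, 0, 0, 0, 0, 0, -0.91, 0, 0, 0, 0, 0, 0, -1.04, 0, 0, 0, 0, 0, 0, -1.17, 0, 0, 0, 0, 0, 0, -1.3, 0, 0, 0, 0, 0, 0, -1.43, 0, 0, 0, 0, 0, 0, -1.57, 0, 0, 0, 0])

```text
time: 35.5
tool_pos: [0.4758, -0.2937, 0.1212]
ee_rot: [-3.141, 0.001, 0.151]
wrist_force: [-2.8, 2.2, 4.5]
width: 0.0558
finger_force: 30.0
```

Emit:
move_arm(steps=[0, 0, -0.13, 0, 0, 0, 0, 0, 0, -0.26, 0, 0, 0, 0, 0, 0, -0.39, 0, 0, 0, 0, 0, 0, -0.52, 0, 0, 0, 0, 0, 0, -0.65, 0, 0, 0, 0, 0, 0, -0.78, 0, 0, 0, 0, 0, 0, -0.91, 0, 0, 0, 0, 0, 0, -1.04, 0, 0, 0, 0, 0, 0, -1.17, 0, 0, 0, 0, 0, 0, -1.3, 0, 0, 0, 0, 0, 0, -1.43, 0, 0, 0, 0, 0, 0, -1.57, 0, 0, 0, 0])

```text
time: 36.7
tool_pos: [0.4761, -0.2933, 0.1212]
ee_rot: [3.141, 0.002, -1.418]
wrist_force: [-2.3, 3.7, 3.9]
width: 0.0558
finger_force: 30.0
```

Emit:
move_arm(steps=[0, 0, 0, 0, 0, 0, 0, 0, 0, 0, 0, 0, 0, 1, 0, 0, 0, 0, 0, 0, 1, 0, 0, 0, 0, 0, 0, 1, 0, 0, 0, 0, 0, 0, 1, 0, 0, 0, 0, 0, 0, 1, 0, 0, 0, 0, 0, 0.04, 1, 0, 0, 0, 0, 0, 0.08, 1, 0, 0, 0, 0, 0, 0.1, 1, 0, 0, 0, 0, 0, 0.1, 1, 0, 0, 0, 0, 0, 0.1, 1])

```text
time: 37.8
tool_pos: [0.4762, -0.2941, 0.2198]
ee_rot: [3.141, 0.0, -1.413]
wrist_force: [-0.8, 0.1, -0.4]
width: 0.0939
finger_force: 0.0
```

```bash
python3 -c "
from h import *
o=get_obs();print(o['tool_pos'],o['ee_rot'],o['joint_positions'])
p,d=snap('wrist','w8.png')"; python3 dial.py
```

```text
[ 0.47623919 -0.29414471  0.21977333] [ 3.14124943e+00  1.74475909e-04 -1.41309337e+00] [-6.54500585e-01  1.09223886e-01  1.34624107e+00 -1.29958688e-04
  1.68649044e+00  2.32937411e+00]
[ 0.474 -0.289] (0.47676727175712585, -0.29274165630340576, 0.02908211201429367) [-0.0007 -0.019 ] -92.18999264555083
11 [ 0.4335 -0.2734] 158.9
6 [ 0.4806 -0.3429] -83.0
3 [ 0.45   -0.2557] 125.8
```

View pics/w8.png

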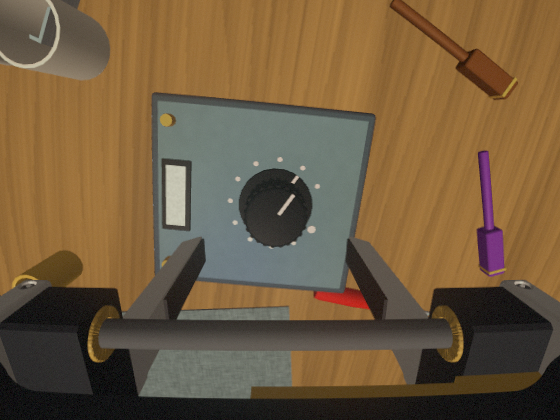

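The line points at the dot at (303,168), one short of the last dot at (317,186), so the knob is at click 9. The gripper is open and clear, so I'm handing in.

```bash
python3 -c "
from bench import *
print(close_job())"
```

```text
the job is handed in; nothing more can be done
None
```

The knob was turned to its stop, all three rods were fitted up to their shoulders, the knob was then set to click 9 and the valve left untouched; the job is handed in at about 38 s of robot time, and no verdict was returned.

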